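Load and start the pendant tumbler

ROBOT

A 6-joint arm with a two-finger parallel gripper is mounted at the origin on the work surface. World frame = base frame: x ahead of the robot, y to its left, z up, the work surface at z = 0. Lengths are in m, angles in rad, forces in N, time in s.
With the tool pointing down it reaches from about 0.35 to 0.85 m from the base axis. Payload 8.1 kg.
Tool frame: the origin (TCP) lies at the very end of the fingers, on their centre line; the grasp point (between the pads) lies 19 mm behind it; z points along the fingers, y is the line along which they close (so a half turn about z gives the same grasp; the last joint's range is limited). The gripper opens to 93 mm and grips with 3 to 60 N. Pads are 15 mm wide; open, the fingers measure 128 mm over their backs; the gripper's body (75 mm by 188 mm) begins 65 mm behind the grasp point.
Start: joints at [1.229, 0.13, 1.488, -0, 1.523, -0.085], TCP at [0.152, 0.58, 0.219] pointing down, gripper open.
Joint ranges: [-2.96, 2.96], [-0.89, 2.26], [0.02, 2.5], [-1.34, 4.48], [0, 2.73], [-2.66, 2.66]. Speed limits (rad/s): [2.39, 2.39, 2.79, 3.14, 3.14, 3.14].

INTERFACE

Orientations are given as a rotation vector (axis times angle).
In Python, from plant import monitor, eyes, ticket gives the robot as it stands.
- The arm moves only by the tool arm_command, never from a script. Its argument "deltas" is a list that holds one entry, the list of rows, each a list of 6 numbers: the shift along the world's x, y, z in cm, then the turn, a rotation vector about the world's x, y, z in degrees. In form: [[[tx, ty, tz, rx, ry, rz], ...]]. A call has 1 to 12 rows; each row shifts and turns the commanded pose from where the row before left it; what a row does not reach is not made up. A row lasts 1/12 s, in which the tool goes at most 41.7 mm and 7.16 degrees, less where a joint would pass 70% of its speed; a pose out of reach is approached as far as the arm can. A call is refused whole if a number of a shift passes 4.17 or a number of a turn 7.16, either way. A call with a gripper value outside its range is refused whole. "gripper" is the opening, from -1 (shut) to 1 (fully open), set as the call begins (left out, the last holds). The fingers move at their own pace and stop on an object; "squeeze" is the grip in N (left out, the last holds). Time passes only in rows, so rows that do not move let the fingers close. It gives the time, the measured TCP pose, the force, the opening and the grip force at its end, in the units of the state.
- monitor.read_state(): the state, without advancing time (a new reading comes with each control period).
- eyes.read_camera(name): name is "side" or "top"; returns the picture (384x512x3 uint8, blue, green, red); there is no depth.
- eyes.camera_model(name): a dict with "fx", "fy", "cx", "cy" (pixels), "rvec" (rotation vector, rad) and "tvec" (3), from world to camera coordinates, as OpenCV has them. Camera axes: x right, y down, z forward; pixel columns grow to the right and rows downward; lengths in m; the calibration is good to about 2 mm. A picture is of the moment at which its call begins. camera_model takes no time and is no camera call.
- ticket.close_job(): hands the job in; it is judged then, once.
The state is a dict: "t": time; "q": joint angles; "dq": joint speeds; "joint_torque": joint torques, N m; "tool_pos": TCP position; "orientation": TCP orientation; "force": force on the tool from outside, world axes, zero at the start; "wrist_torque": the same for the moment, N m; "opening": finger opening in m; "gripper_force": force on a finger pad.
Only numpy, scipy, OpenCV 4.12 (cv2) and the standard library are available. Lean on these libraries where they do the work, as an engineer would, in place of code of your own. Each camera call takes 0.05 s, during which the arm holds its last target. There are 200 camera calls.

TASK

Open the polishing tumbler by pressing its safety cap down and turning it anticlockwise, and put every brass pendant from the bench into the bowl. Put the cap back and lock it (press down, turn clockwise until its ears are home in the brackets), then start the machine by pressing the round key, the square key and the long key fully down in that order, one at a time. Do not force the cap, and leave the other things on the bench where they are.

Things in the scene. Friction and masses are not known exactly. Their poses are not given: they have to be found in the camera images.
- tumbler: Fixed tabletop polishing tumbler: round grey foot 176 mm wide, 42 mm high, carrying an open upright bowl of outer width 126 mm. Origin: centre of its underside, on the table; z up. Bowl floor 42 mm, mouth (inside width 104 mm) 140 mm above the origin. Two steel hook brackets stand outside the bowl at its +x and -x sides.
- bracket (a point): Middle of the tumbler's +x bracket roof, at 78 mm from the axis, its top 158 mm above the table (the -x one is the same turned by half a turn). Brackets reach 66 to 90 mm from the axis; fingers within 60 mm are clear. Each has a stop post at its clockwise end and an 8 mm deep hanging lip at the other: a cap ear sits in the pocket between.
- mouth (a point): Centre of the tumbler's mouth: on its axis, 140 mm above the table, at the top of the black spring seal ring (inner radius 52, outer 58 mm) when that is up. The ring carries the cap and can be pushed down 16 mm: it yields from 6 N and takes about 18 N at the bottom.
- cap: White push-down-and-turn cap, 220 g. Origin: centre of its underside; z up. Tapered plug 99 mm wide, 12 mm deep (enters the mouth, 2.5 mm play); deck 116 mm wide, top 22 mm above the origin; ears at its +x and -x sides, 24 mm wide, reaching 82 mm from the axis. Locked, as at the start: cap x along tumbler x (either way round), origin 128 mm above the table, ears in the pockets.
- cap_bar (a point): Centre of the top of the cap's grip bar, 50 mm above the cap's origin. Bar along cap x, 80 long, 16 wide, 28 mm tall. To open: press the cap down 9 to 15 mm (about 11 to 16 N) and, while pressed, turn it anticlockwise seen from above by 0.7 to 1.9 rad (0.9 is good), then lift.
- cap_ear (a point): Tip of the cap's +x ear, 17 mm above the cap's origin, 82 mm from its axis. To close: set the cap on with its ears 0.75 to 1.2 rad anticlockwise of the brackets, press it down 9 to 15 mm, turn clockwise to the stop posts (locked direction, play 0.05 rad) and let it rise into the pockets.
- mat: Flat red silicone mat, fixed, 200 x 280 x 3 mm, origin under its centre.
- rest: Round cork pad, fixed, 130 mm wide, 4 mm thick, origin under its centre: free place to lay the cap.
- console: The tumbler's fixed black control box, 110 (x) x 200 (y) x 50 mm, origin under its centre. Its three white spring keys stand in a row on top, 60 mm apart, in an order that differs from start to start.
- pendant1: Loose brass pendant casting: rectangular body 40 x 34 mm, 14 mm thick, with a 16 mm wide tongue and an eye at the +x end (68 mm long in all), 80 g. Origin: centre of the body's underside; x along its length; starts lying on the flat red mat (3 mm thick). Grip across the 34 mm. Two to four pendants are present.
- pendant2: Loose brass pendant casting: rectangular body 40 x 34 mm, 14 mm thick, with a 16 mm wide tongue and an eye at the +x end (68 mm long in all), 80 g. Origin: centre of the body's underside; x along its length; starts lying on the flat red mat (3 mm thick). Grip across the 34 mm. Two to four pendants are present.
- pendant3: Loose brass pendant casting: rectangular body 40 x 34 mm, 14 mm thick, with a 16 mm wide tongue and an eye at the +x end (68 mm long in all), 80 g. Origin: centre of the body's underside; x along its length; starts lying on the flat red mat (3 mm thick). Grip across the 34 mm. Two to four pendants are present.
- pendant4: Loose brass pendant casting: rectangular body 40 x 34 mm, 14 mm thick, with a 16 mm wide tongue and an eye at the +x end (68 mm long in all), 80 g. Origin: centre of the body's underside; x along its length; starts lying on the flat red mat (3 mm thick). Grip across the 34 mm. Two to four pendants are present.
- key_round (a joint): Press depth of the round key (round, 28 mm wide), 0 up to 0.006 m fully down; springs back; 5 N for fully down. Keys count as pressed beyond 0.0042.
- key_round_top (a point): Centre of the round key's top face, about 66 mm above the table when up.
- key_square (a joint): Press depth of the square key (square, 26 mm), 0 up to 0.006 m fully down; springs back; 5 N for fully down. Keys count as pressed beyond 0.0042.
- key_square_top (a point): Centre of the square key's top face, about 66 mm above the table when up.
- key_long (a joint): Press depth of the long key (long, 52 (along x) x 18 mm), 0 up to 0.006 m fully down; springs back; 5 N for fully down. Keys count as pressed beyond 0.0042.
- key_long_top (a point): Centre of the long key's top face, about 66 mm above the table when up.
- glass: Bystander, loose: clear drinking glass, 68 mm wide, 90 mm tall. Origin under its centre. Leave alone.
- pink_box: Bystander, loose: open pink box 70 x 150 x 50 mm. Origin under its centre. Leave alone.
- mould: Bystander, loose: white round plaster mould, 70 mm wide, 22 mm tall. Origin under its centre. Leave alone.
- block: Bystander, loose: wooden block 70 x 50 x 30 mm. Origin under its centre. Leave alone.
- jar: Bystander, loose: amber jar, 60 mm wide, 70 mm tall. Origin under its centre. Leave alone.

How it is judged:
On the way, in this order (a step that is already met when the one before it is completed fails the run):
1. cap off the tumbler (horizontal distance between cap and tumbler above 0.1 m), for 0.2 s.
2. every pendant in the bowl (horizontal distance between each of pendant1, pendant2, pendant3, pendant4 and tumbler below 0.052 m and z of pendant1 in the frame of tumbler between 0.035 and 0.118 m and z of pendant2 in the frame of tumbler between 0.035 and 0.118 m and z of pendant3 in the frame of tumbler between 0.035 and 0.118 m and z of pendant4 in the frame of tumbler between 0.035 and 0.118 m), for 0.2 s.
3. cap locked on the tumbler again (horizontal distance between cap and tumbler below 0.006 m and angle between the x axis of cap and the x axis of tumbler, either way round below 0.11 rad and angle between cap's own z axis and vertical below 0.06 rad and z of cap in the frame of tumbler between 0.124 and 0.132 m), for 0.2 s.
4. round key pressed fully (value of joint key_round above 0.0042 m), for 0.04 s.
5. square key pressed fully (value of joint key_square above 0.0042 m), for 0.04 s.
6. long key pressed fully (value of joint key_long above 0.0042 m), for 0.04 s.
At the end, for the whole second after the job is handed in: Every pendant lies in the bowl (within 52 mm of its axis, below the mouth); the cap is on and locked: centred within 6 mm, its ears within 0.11 rad of the brackets, level within 0.06 rad, risen to its locked height within 4 mm, at rest; all keys are up again (all of step 2 and all of step 3 and linear speed of cap below 0.02 m/s and value of joint each of key_round, key_square, key_long below 0.0015 m); the robot touches nothing.
It fails at once if the cap is forced: over 200 N between cap and tumbler (contact force between cap and tumbler above 200 N).
It fails at once if a bystander is shifted more than 40 mm or toppled (distance of any of glass, pink_box, mould, block, jar from where it was at the start of the episode above 0.04 m or angle between any of glass, pink_box, mould, block, jar's own z axis and vertical above 0.5 rad).
It fails at once if two keys pressed at once (value of joint each of key_round, key_square above 0.0025 m or value of joint each of key_round, key_long above 0.0025 m or value of joint each of key_square, key_long above 0.0025 m).
Of pendant1, pendant2, pendant3, pendant4 only 2 to 4 are there at a start; the rules pass over those that are not, and their reading is None.
At some moment in a run one of pendant1, pendant2, pendant3, pendant4 may be knocked a few centimetres aside while the robot is not near it.
Once in a run the grip may slacken for a moment while it holds something.
It also fails if it takes over 210 s, if anything falls off the work surface, if the arm or the gripper's body presses on something with over 40 N, if the wrist force passes 120 N, or if a joint passes its speed limit or range.

## Working session

There is one attempt and no reset: what is moved stays moved. The work goes in short steps, Python scripts to look and compute and a tool call to move; the robot and the scene stay as the last step left them, time stands still between calls to the robot, and variables do not carry over. Pictures are saved under pics/ and viewed, at most 14 in all, crops included, and the job is handed in when it is done.

Besides the shell and the picture viewer there is one more tool, called as a command line: name --argument value ..., lists and objects as JSON in quotes. arm_command: Moves the arm, as the interface text tells. Its arguments: {"type":"object","properties":{"deltas":{"type":"array"},"gripper":{"type":"number"},"squeeze":{"type":"number"}},"required":["deltas"]}

```bash
mkdir -p pics; ls; cat > h.py <<'E'
import numpy as np, cv2
from plant import monitor, eyes, ticket
from scipy.optimize import least_squares
def P(n):
    m=eyes.camera_model(n); K=np.array([[m['fx'],0,m['cx']],[0,m['fy'],m['cy']],[0,0,1.]])
    R=cv2.Rodrigues(np.array(m['rvec'],float))[0]; return K,R,np.array(m['tvec'],float).ravel()
def ray(n,u,v):
    K,R,t=P(n); d=R.T@np.linalg.inv(K)@[u,v,1]; return -R.T@t,d
def atz(n,u,v,z):
    o,d=ray(n,u,v); return o+d*(z-o[2])/d[2]
def proj(n,X):
    K,R,t=P(n); c=K@(R@np.array(X,float)+t); return c[:2]/c[2]
def tri(a,b):
    A=[];B=[]
    for n,(u,v) in (('top',a),('side',b)):
        o,d=ray(n,u,v); d/=np.linalg.norm(d); M=np.eye(3)-np.outer(d,d); A.append(M);B.append(M@o)
    return np.linalg.lstsq(np.vstack(A),np.hstack(B),rcond=None)[0]
E
python3 - <<'E'
from h import *
s=monitor.read_state(); print({k:np.round(v,3) for k,v in s.items()})
for n in('top','side'):
    cv2.imwrite(f'pics/{n}0.png',cv2.resize(eyes.read_camera(n),(800,600),interpolation=cv2.INTER_CUBIC)); K,R,t=P(n); print(n,-R.T@t,R[2],K[0,0])
E
```

```text
pics
{'t': np.float64(0.0), 'q': array([ 1.229,  0.131,  1.489, -0.   ,  1.523, -0.085]), 'dq': array([ 0.002, -0.001, -0.002,  0.002, -0.001,  0.   ]), 'joint_torque': array([-1.0000e-03, -5.5987e+01, -4.9173e+01,  7.6000e-02,  3.7000e-02,
       -0.0000e+00]), 'tool_pos': array([0.152, 0.58 , 0.218]), 'orientation': array([-4.020e-01, -3.115e+00,  3.000e-03]), 'force': array([-0.209, -0.447,  0.515]), 'wrist_torque': array([0.013, 0.015, 0.01 ]), 'gripper_force': np.float64(0.0), 'opening': np.float64(0.093)}
top [0.37207587 0.02075403 1.25960162] [ 0.18590099  0.00167465 -0.98256706] 446.1837219383749
side [ 0.36363601 -0.60339929  0.89042641] [ 0.20823587  0.6071085  -0.7668488 ] 430.0542422991209
```

View pics/top0.png

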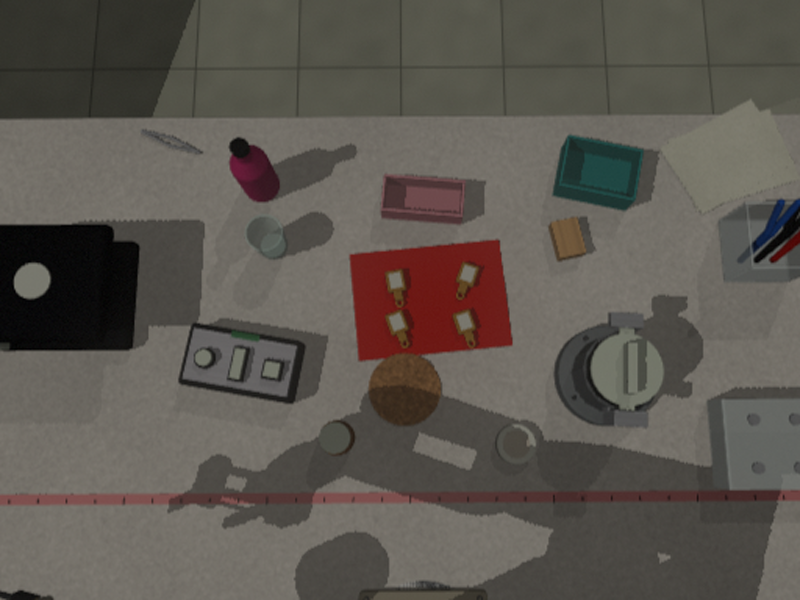

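View pics/side0.png

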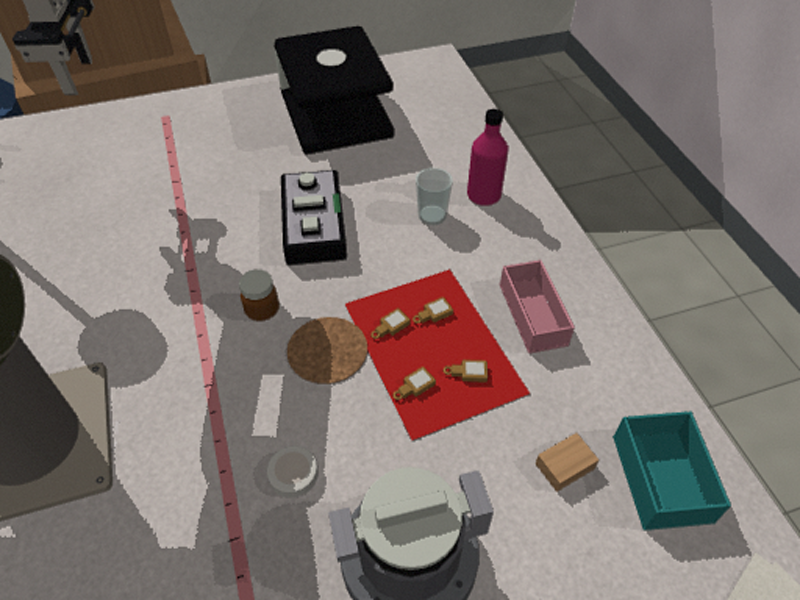

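```bash
cat >> h.py <<'E'
def tiles(name,specs,S=4):
    rows=[]
    for n,im,x,y in specs:
        w,h=400//S,300//S
        c=cv2.resize(im[y:y+h,x:x+w],(400,300),interpolation=cv2.INTER_CUBIC)
        c=np.clip(c.astype(float)*1.3,0,255).astype(np.uint8)
        for k in range(0,w,10):
            if (x+k)%10==0 or True:
                px=(-(x)%10+k)*S; 
                if px<400: cv2.line(c,(px,0),(px,5),(0,255,255),1); cv2.putText(c,str(x+px//S),(px+1,14),0,.32,(255,255,0),1)
        for k in range(0,h,10):
            py=(-(y)%10+k)*S
            if py<300: cv2.line(c,(0,py),(5,py),(0,255,255),1); cv2.putText(c,str(y+py//S),(6,py+4),0,.32,(255,255,0),1)
        cv2.rectangle(c,(0,0),(399,299),(255,0,255),1)
        rows.append(c)
    while len(rows)<4: rows.append(np.zeros((300,400,3),np.uint8))
    cv2.imwrite(name,np.vstack([np.hstack(rows[:2]),np.hstack(rows[2:4])]))
E
python3 - <<'E'
from h import *
a=eyes.read_camera('top');b=eyes.read_camera('side')
tiles('pics/t1.png',[('top',a,229,158),('top',a,353,195),('top',a,108,200),('top',a,210,220)])
tiles('pics/s1.png',[('s',b,230,185),('s',b,210,295),('s',b,160,103),('s',b,165,195)])
E
```

```text
(no output)
```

View pics/t1.png

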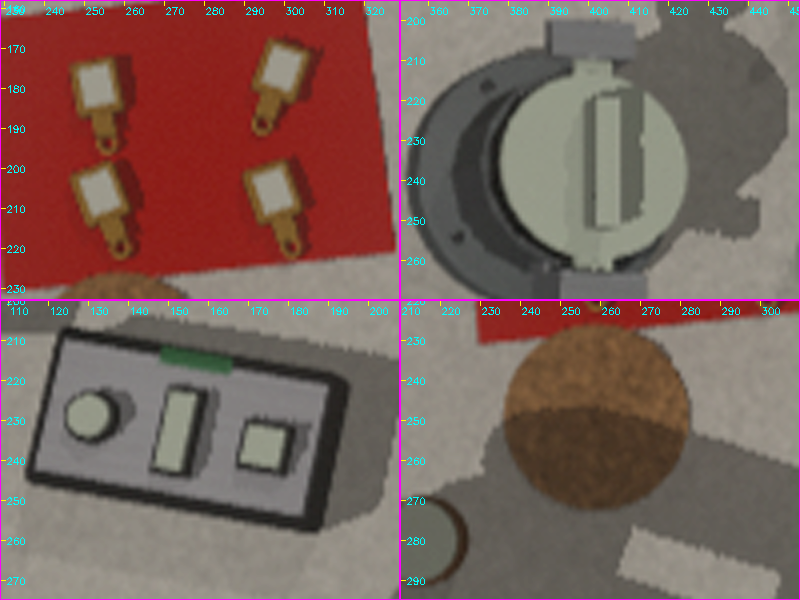

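View pics/s1.png

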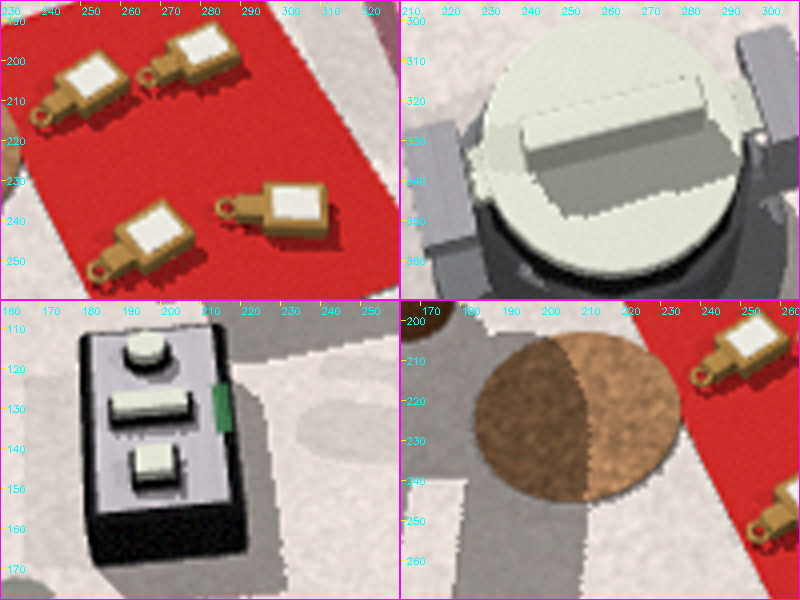

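```bash
python3 - <<'E'
from h import *
d=dict(A=((253.75,178.5),(280.75,196.5)),Ae=((255.5,194.75),(267,205)),B=((299.5,175.5),(304,235.25)),Be=((294.5,189.25),(286.75,236.75)),
C=((253.5,206),(253.75,205)),Ce=((259,220.25),(240.5,214)),D=((297.25,206),(268.25,243)),De=((301.75,220),(254.25,253)),
bar=((405,235.5),(263.5,322.75)),barm=((405.25,251.75),(241.5,328.75)),barp=((404.75,219.25),(285.25,316.75)),
rnd=((130.25,228.75),(197,114.25)),lng=((151.75,232.75),(197.5,128.5)),sq=((174.5,236.5),(198.5,142)),rest=((259.5,249.25),(209.25,224.25)))
r={}
for k,(a,b) in d.items():
    X=tri(a,b); r[k]=X; print(k,X.round(4),'res',(proj('top',X)-a).round(1),(proj('side',X)-b).round(1))
for k in 'ABCD':
    v=r[k+'e']-r[k]; print(k,'len',np.hypot(*v[:2]).round(4),'ang',np.degrees(np.arctan2(v[1],v[0])).round(1),'atz17',atz('top',*d[k][0],.017).round(4))
v=r['barp']-r['barm']; print(np.hypot(*v[:2]),np.degrees(np.arctan2(v[1],v[0])))
v=r['rnd']-r['sq'];print(np.hypot(*v[:2]),np.degrees(np.arctan2(v[1],v[0])))
# bracket
print(atz('top',353+593/4-100,195+40/4,.158),atz('top',353+203/4,195+287/4,.158))
E
```

```text
A [0.6457 0.0424 0.0155] res [-0.1  0.4] [ 0.4 -0.1]
Ae [0.6038 0.0375 0.0009] res [ 0.1 -0.5] [-0.5  0.1]
B [ 0.6556 -0.0886  0.0161] res [ 0.  -0.3] [-0.3  0.1]
Be [ 0.6172 -0.0741  0.0068] res [ 0.  -0.2] [-0.2  0.1]
C [0.5698 0.0433 0.0075] res [ 0.  -0.3] [-0.4  0.1]
Ce [0.5293 0.0279 0.0051] res [ 0.  -0.4] [-0.4  0.1]
D [ 0.5674 -0.0805  0.0123] res [ 0.  -0.1] [-0.1  0. ]
De [ 0.5282 -0.0928  0.0059] res [ 0. -0.] [-0.  0.]
bar [ 0.4685 -0.3272  0.1752] res [ 0.  -0.4] [-0.5  0.1]
barm [ 0.4296 -0.3253  0.1747] res [ 0.  -0.4] [-0.6  0.2]
barp [ 0.5079 -0.329   0.1759] res [ 0.  -0.3] [-0.4  0.1]
rnd [0.5017 0.3749 0.06  ] res [ 0.  -0.4] [-0.4  0.1]
lng [0.4902 0.3171 0.0575] res [ 0.  -0.2] [-0.2  0. ]
sq [0.4791 0.2538 0.066 ] res [ 0.  -0.2] [-0.2  0.1]
rest [ 0.4475  0.027  -0.0028] res [ 0.  -0.1] [-0.1  0. ]
A len 0.0422 ang -173.3 atz17 [0.6466 0.0423 0.017 ]
B len 0.041 ang 159.4 atz17 [ 0.6545 -0.0883  0.017 ]
C len 0.0433 ang -159.2 atz17 [0.5673 0.0432 0.017 ]
D len 0.0411 ang -162.5 atz17 [ 0.5665 -0.08    0.017 ]
0.07842838872544286 -2.652598033782146
0.12327679274539395 79.41546973494847
[ 0.54533687 -0.32826114  0.158     ] [ 0.39326249 -0.32453551  0.158     ]
```

arm_command --deltas '[[[2.5, -3.2, 0.3, 0, 0, -7], [2.5, -3.2, 0.3, 0, 0, -7], [2.5, -3.2, 0.3, 0, 0, -7], [2.5, -3.2, 0.3, 0, 0, -7], [2.5, -3.2, 0.3, 0, 0, -7], [2.5, -3.2, 0.3, 0, 0, -7], [2.5, -3.2, 0.3, 0, 0, -7], [2.5, -3.2, 0.3, 0, 0, -7], [2.5, -3.2, 0.3, 0, 0, -7], [2.5, -3.2, 0.3, 0, 0, -7], [2.5, -3.2, 0.3, 0, 0, -7], [2.5, -3.2, 0.3, 0, 0, -7]]]' --gripper 0

```text
t: 1.2
tool_pos: [0.4532, 0.1945, 0.2549]
orientation: [2.39, 2.039, 0.001]
force: [0.1, -0.4, -0.3]
opening: 0.0466
gripper_force: 0.0
```

arm_command --deltas '[[[0.14, -4, 0, 0, 0, -7], [0.14, -4, 0, 0, 0, -7], [0.14, -4, 0, 0, 0, -7], [0.14, -4, 0, 0, 0, -7], [0.14, -4, 0, 0, 0, -7], [0.14, -4, 0, 0, 0, -7], [0.14, -4, 0, 0, 0, -7], [0.14, -4, 0, 0, 0, -7], [0.14, -4, 0, 0, 0, -7], [0.14, -4, 0, 0, 0, -7], [0.14, -4, 0, 0, 0, -7], [0.14, -4, 0, 0, 0, -7]]]'

```text
t: 2.2
tool_pos: [0.4687, -0.2857, 0.2545]
orientation: [-3.14, 0.084, -0.0]
force: [0.8, 0.7, 0.6]
opening: 0.0462
gripper_force: 0.0
```

arm_command --deltas '[[[0, -2, 0, 0, 0, 0], [0, -2, 0, 0, 0, 0], [0, 0, 0, 0, 0, 0], [0, 0, 0, 0, 0, 0]]]'

```text
t: 2.53
tool_pos: [0.4687, -0.3243, 0.254]
orientation: [-3.14, 0.077, 0.001]
force: [0.0, -0.0, -0.6]
opening: 0.0463
gripper_force: 0.0
```

```bash
cat >> h.py <<'E'
from scipy.spatial.transform import Rotation as Ro
def st():
    s=monitor.read_state(); R=Ro.from_rotvec(s['orientation']).as_matrix()
    print('t',round(float(s['t']),2),'p',np.round(np.array(s['tool_pos'])*100,2),'yaw',np.degrees(np.arctan2(R[1,1],R[0,1])).round(2),'z',R[:,2].round(3),'F',np.round(s['force'],1),'op',round(float(s['opening']),4),'gf',round(float(s['gripper_force']),1),'q6',np.round(s['q'][5],2))
E
python3 -c "from h import *;st()"
```

```text
t 2.53 p [ 46.87 -32.43  25.4 ] yaw -92.82 z [-0.001  0.001 -1.   ] F [ 0.  -0.  -0.6] op 0.0463 gf 0.0 q6 0.92
```

arm_command --deltas '[[[0, -0.25, -2.5, 0, 0, 0.6], [0, 0, -2.5, 0, 0, 0], [0, 0, -2, 0, 0, 0], [0, 0, -1.5, 0, 0, 0], [0, 0, -1, 0, 0, 0], [0, 0, -0.4, 0, 0, 0], [0, 0, 0, 0, 0, 0], [0, 0, 0, 0, 0, 0]]]'

```text
t: 3.2
tool_pos: [0.4697, -0.326, 0.1566]
orientation: [3.14, -0.057, 0.001]
force: [0.6, -0.2, -0.1]
opening: 0.0464
gripper_force: 0.0
```

arm_command --deltas '[[[0, 0, 0, 0, 0, 0], [0, 0, 0, 0, 0, 0], [0, 0, 0, 0, 0, 0], [0, 0, 0, 0, 0, 0], [0, 0, 0, 0, 0, 0], [0, 0, 0, 0, 0, 0]]]' --gripper -1 --squeeze 50

```text
t: 3.7
tool_pos: [0.4693, -0.3263, 0.1559]
orientation: [3.141, -0.058, 0.001]
force: [-0.1, -0.6, 2.7]
opening: 0.0153
gripper_force: 49.9
```

```bash
python3 -c "from h import *;st()"
```

```text
t 3.7 p [ 46.93 -32.63  15.59] yaw -92.12 z [ 0. -0. -1.] F [-0.1 -0.6  2.7] op 0.0153 gf 49.9 q6 0.91
```

arm_command --deltas '[[[0, 0, -0.3, 0, 0, 0], [0, 0, -0.3, 0, 0, 0], [0, 0, -0.3, 0, 0, 0], [0, 0, -0.3, 0, 0, 0], [0, 0, 0, 0, 0, 0], [0, 0, 0, 0, 0, 0]]]'

```text
t: 4.2
tool_pos: [0.4694, -0.3264, 0.1449]
orientation: [3.14, -0.058, 0.001]
force: [-4.7, 2.6, 11.7]
opening: 0.0155
gripper_force: 49.9
```

arm_command --deltas '[[[0, 0, -0.15, 0, 0, 0], [0, 0, 0, 0, 0, 5.2], [0, 0, 0, 0, 0, 5.2], [0, 0, 0, 0, 0, 5.2], [0, 0, 0, 0, 0, 5.2], [0, 0, 0, 0, 0, 5.2], [0, 0, 0, 0, 0, 5.2], [0, 0, 0, 0, 0, 5.2], [0, 0, 0, 0, 0, 5.2], [0, 0, 0, 0, 0, 5.2], [0, 0, 0, 0, 0, 5.2], [0, 0, 0, 0, 0, 0]]]'

```text
t: 5.2
tool_pos: [0.4704, -0.3273, 0.1444]
orientation: [2.841, 1.331, 0.003]
force: [-0.8, 0.2, 12.9]
opening: 0.0154
gripper_force: 49.9
```

```bash
python3 -c "
from h import *;st()
b=eyes.read_camera('side');a=eyes.read_camera('top')
tiles('pics/c1.png',[('s',b,210,295),('t',a,353,195)])"
```

```text
t 5.2 p [ 47.04 -32.73  14.44] yaw -39.8 z [ 0.003 -0.003 -1.   ] F [-0.8  0.2 12.9] op 0.0154 gf 49.9 q6 -0.0
```

View pics/c1.png

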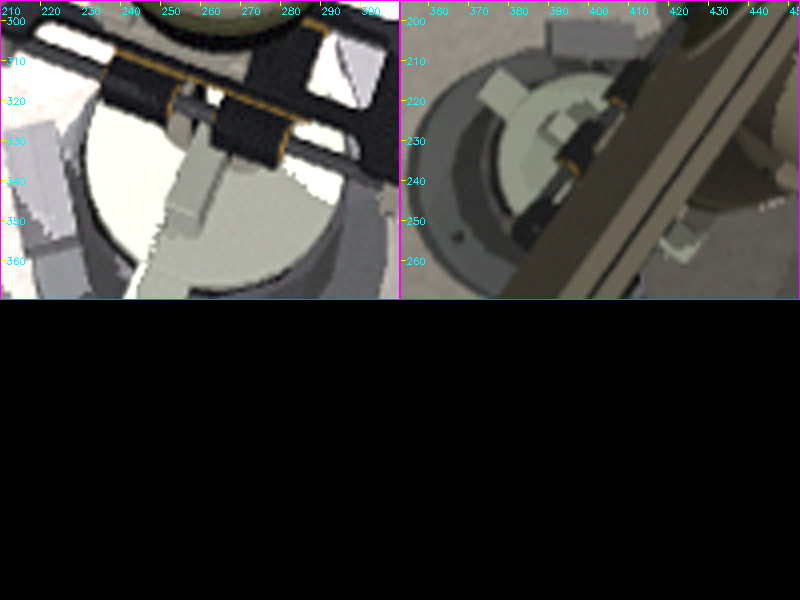

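arm_command --deltas '[[[0, 0, 0.6, 0, 0, 0], [0, 0, 1, 0, 0, 0], [0, 0, 1.4, 0, 0, 0], [0, 0, 2, 0, 0, 0], [0, 0, 2.5, 0, 0, 0], [0, 0, 2.5, 0, 0, 0], [0, 1, 1, 0, 0, 0], [0, 2, 0, 0, 0, 0], [-0.5, 3, 0, 0, 0, 0], [-0.5, 4, 0, 0, 0, 0], [-0.5, 4, 0, 0, 0, 0], [-0.3, 4, 0, 0, 0, 0]]]'

```text
t: 6.3
tool_pos: [0.4498, -0.144, 0.2505]
orientation: [-2.848, -1.323, 0.002]
force: [1.4, 0.6, -1.5]
opening: 0.0157
gripper_force: 49.9
```

arm_command --deltas '[[[-0.5, 4, 0, 0, 0, 0], [0, 4, 0, 0, 0, 0], [0, 4, -0.5, 0, 0, 0], [0, 3, -1, 0, 0, 0], [0, 2, -2, 0, 0, 0], [0, 0.4, -2, 0, 0, 0], [0, 0, -2, 0, 0, 0], [0, 0, -1, 0, 0, 0], [0, 0, 0, 0, 0, 0]]]'

```text
t: 7.05
tool_pos: [0.4435, 0.0284, 0.1635]
orientation: [-2.845, -1.325, 0.008]
force: [-0.1, 0.1, -2.8]
opening: 0.0153
gripper_force: 49.9
```

```bash
python3 -c "
from h import *;st()
b=eyes.read_camera('side')
tiles('pics/c2.png',[('s',b,165,180)])"
```

```text
t 7.05 p [44.35  2.84 16.35] yaw -40.08 z [-0.006  0.    -1.   ] F [-0.1  0.1 -2.8] op 0.0153 gf 49.9 q6 0.65
```

arm_command --deltas '[[[0.2, 0, -2.5, 0, 0, 0], [0.1, 0, -2.5, 0, 0, 0], [0, 0, -2.5, 0, 0, 0], [0, 0, -2.5, 0, 0, 0], [0, 0, -1.5, 0, 0, 0], [0, 0, -0.8, 0, 0, 0], [0, 0, -0.4, 0, 0, 0], [0, 0, -0.2, 0, 0, 0], [0, 0, -0.1, 0, 0, 0], [0, 0, 0, 0, 0, 0], [0, 0, 0, 0, 0, 0]]]'

```text
t: 8.02
tool_pos: [0.4501, 0.0278, 0.0383]
orientation: [2.848, 1.324, 0.003]
force: [-0.4, -0.3, -1.8]
opening: 0.0158
gripper_force: 49.9
```

arm_command --deltas '[[[0, 0, -0.2, 0, 0, 0], [0, 0, -0.2, 0, 0, 0], [0, 0, -0.15, 0, 0, 0], [0, 0, 0, 0, 0, 0], [0, 0, 0, 0, 0, 0]]]'

```text
t: 8.43
tool_pos: [0.4494, 0.0278, 0.0319]
orientation: [2.848, 1.325, 0.001]
force: [0.1, 0.1, 2.1]
opening: 0.0157
gripper_force: 49.9
```

arm_command --deltas '[[[0, 0, 0, 0, 0, 0], [0, 0, 0, 0, 0, 0], [0, 0, 0, 0, 0, 0], [0, 0, 1, 0, 0, 0], [0, 0, 2, 0, 0, 0], [0, 0, 2.5, 0, 0, 0], [0, 0, 2.5, 0, 0, 0], [2, -2, 1, 0, 0, -6.5], [3, -3, 0, 0, 0, -6.5], [3, -3, 0, 0, 0, -6.5], [2.7, -2.5, 0, 0, 0, -6.5], [1, -0.3, 0, 0, 0, -6.5]]]' --gripper 0.15

```text
t: 9.43
tool_pos: [0.568, -0.0833, 0.1227]
orientation: [3.105, 0.462, 0.003]
force: [0.8, -0.6, -0.1]
opening: 0.0533
gripper_force: 0.0
```

```bash
python3 -c "
from h import *;st()
b=eyes.read_camera('side');a=eyes.read_camera('top')
tiles('pics/c3.png',[('s',b,165,180),('s',b,235,185),('t',a,229,158),('t',a,210,220)])"
```

```text
t 9.43 p [56.8  -8.33 12.27] yaw -73.09 z [ 0.002 -0.002 -1.   ] F [ 0.8 -0.6 -0.1] op 0.0533 gf 0.0 q6 1.04
```

View pics/c3.png

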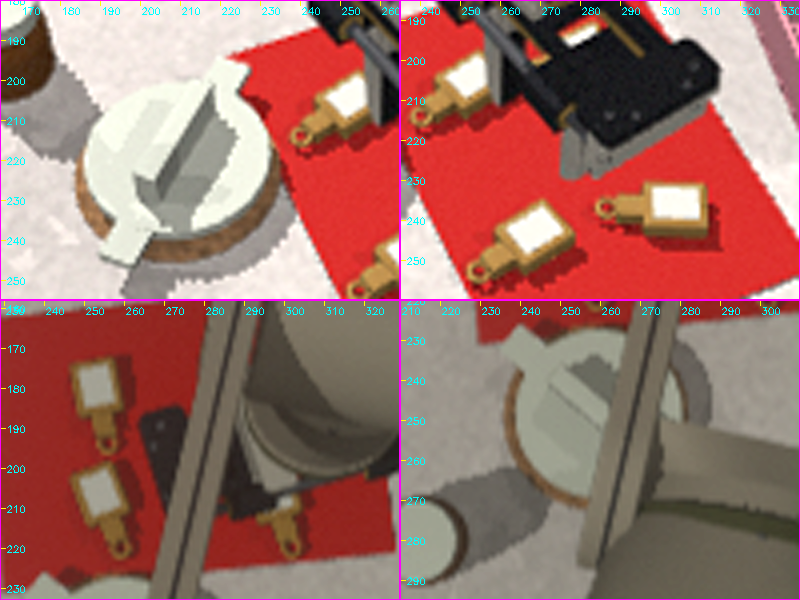

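arm_command --deltas '[[[0, 0.25, -2.5, 0, 0, 0], [0, 0, -2.5, 0, 0, 0], [0, 0, -2.5, 0, 0, 0], [0, 0, -1.5, 0, 0, 0], [0, 0, -1, 0, 0, 0], [0, 0, -0.8, 0, 0, 0], [0, 0, -0.6, 0, 0, 0], [0, 0, 0, 0, 0, 0], [0, 0, 0, 0, 0, 0], [0, 0, 0, 0, 0, 0]]]'

```text
t: 10.37
tool_pos: [0.566, -0.0767, 0.0089]
orientation: [3.105, 0.475, 0.003]
force: [0.2, 0.4, -0.5]
opening: 0.0537
gripper_force: 0.0
```

arm_command --deltas '[[[0, 0, 0, 0, 0, 0], [0, 0, 0, 0, 0, 0], [0, 0, 0, 0, 0, 0], [0, 0, 0, 0, 0, 0], [0, 0, 0, 0, 0, 0]]]' --gripper -1 --squeeze 40

```text
t: 10.78
tool_pos: [0.5655, -0.0768, 0.0081]
orientation: [3.105, 0.475, 0.001]
force: [-0.6, 0.1, 2.7]
opening: 0.0336
gripper_force: 40.0
```

arm_command --deltas '[[[0, 0, 1, 0, 0, 0], [0, 0, 2, 0, 0, 0], [0, 0, 3, 0, 0, 0], [0, 0, 3.2, 0, 0, 0], [-0.5, -2, 3, 0, 0, 0], [-1, -3, 3, 0, 0, 0], [-1.5, -4, 3, 0, 0, 0], [-1.5, -4, 1, 0, 0, 0], [-1.5, -4, 0, 0, 0, 0], [-1.5, -4, 0, 0, 0, 0], [-1.2, -3, 0, 0, 0, 0], [0, -0.7, 0, 0, 0, 0]]]'

```text
t: 11.78
tool_pos: [0.4805, -0.3146, 0.1925]
orientation: [3.105, 0.468, -0.001]
force: [-0.5, -0.2, -0.3]
opening: 0.0335
gripper_force: 40.0
```

arm_command --deltas '[[[0, 0, 0, 0, 0, 0], [0, 0, 0, 0, 0, 0]]]'

```text
t: 11.95
tool_pos: [0.483, -0.3099, 0.1919]
orientation: [-3.105, -0.473, -0.0]
force: [0.5, 0.6, -1.1]
opening: 0.0335
gripper_force: 40.0
```

arm_command --deltas '[[[-0.5, -1.4, 0, 0, 0, 0], [0, 0, -1.5, 0, 0, 0], [0, 0, -2, 0, 0, 0], [0, 0, -2, 0, 0, 0], [0, 0, -2, 0, 0, 0], [0, 0, -1.2, 0, 0, 0], [0, 0, -0.8, 0, 0, 0], [0, 0, 0, 0, 0, 0], [0, 0, 0, 0, 0, 0]]]'

```text
t: 12.7
tool_pos: [0.4784, -0.3239, 0.0971]
orientation: [-3.105, -0.476, 0.0]
force: [0.8, -0.4, -0.7]
opening: 0.0338
gripper_force: 40.0
```

arm_command --deltas '[[[0, 0, 0, 0, 0, 0], [0, 0, 0, 0, 0, 0], [0, 0, 0, 0, 0, 0], [0, 0, 1, 0, 0, 0], [0, 0, 2, 0, 0, 0], [0, 0, 3, 0, 0, 0], [0, 0, 3, 0, 0, 0], [0, 1, 1, 0, 0, 0]]]' --gripper -0.07

```text
t: 13.37
tool_pos: [0.4798, -0.3168, 0.2034]
orientation: [3.099, 0.472, 0.008]
force: [1.1, -0.5, -0.0]
opening: 0.0433
gripper_force: 0.0
```

```bash
python3 -c "
from h import *;st()"
```

```text
t 13.37 p [ 47.98 -31.68  20.34] yaw -72.68 z [ 0.006 -0.006 -1.   ] F [ 1.1 -0.5 -0. ] op 0.0433 gf 0.0 q6 0.6
```

```bash
cat >> h.py <<'E'
def patches(show=True):
    out=[]
    for n,(x0,y0,x1,y1),th in (('top',(222,150,330,232),105),('side',(220,170,345,285),200)):
        im=eyes.read_camera(n)[y0:y1,x0:x1]; m=(im.min(2)>th).astype(np.uint8)
        k,l,s,c=cv2.connectedComponentsWithStats(m,connectivity=4)
        for i in range(1,k):
            x,y,w,h,a=s[i]
            if 30<a<400 and x>0 and y>0 and x+w<x1-x0 and y+h<y1-y0:
                p=c[i]+[x0,y0]; r=''
                X=atz(n,*p,.017); 
                print(n,p.round(1),a,X.round(4)[:2])
E
python3 -c "
from h import *;patches()"
```

```text
top [253.6 205.6] 40 [0.5683 0.0429]
side [306.2 235.5] 34 [ 0.661  -0.0915]
```

```bash
sed -i "s/,232),105)/,232),85)/; s/,285),200)/,285),160)/" h.py
python3 -c "
from h import *;patches()"
```

```text
top [298.9 174.7] 65 [ 0.6569 -0.0868]
top [252.6 178.9] 64 [0.6455 0.0456]
top [253.5 205.7] 68 [0.5681 0.0432]
side [306.  235.5] 54 [ 0.6606 -0.0913]
```

arm_command --deltas '[[[1.5, 2, 0, 0, 0, -5], [2.2, 3, 0, 0, 0, -6], [2.2, 3, 0, 0, 0, -6], [2.2, 3, 0, 0, 0, -6], [2.2, 3, 0, 0, 0, -6], [2.2, 3, 0, 0, 0, -6], [2.2, 3, -1.5, 0, 0, -2.9], [2.0, 2, -2.5, 0, 0, 0], [0.8, 0.7, -3, 0, 0, 0], [0, 0, -1.5, 0, 0, 0], [0, 0, 0, 0, 0, 0]]]' --gripper 0.15

```text
t: 14.48
tool_pos: [0.6485, -0.0853, 0.1032]
orientation: [-3.092, 0.557, 0.02]
force: [-0.4, -0.7, -1.7]
opening: 0.054
gripper_force: 0.0
```

```bash
python3 -c "
from h import *;st();patches()"
```

```text
t 14.48 p [64.85 -8.53 10.32] yaw -110.41 z [-0.012  0.002 -1.   ] F [-0.4 -0.7 -1.7] op 0.054 gf 0.0 q6 1.72
top [290.  157.6] 32 [ 0.7075 -0.0623]
top [298.7 175.5] 59 [ 0.6546 -0.0861]
top [252.7 179.1] 72 [0.645  0.0454]
top [253.6 205.8] 75 [0.568 0.043]
side [280.5 196.1] 62 [0.6439 0.0428]
side [252.8 203.7] 64 [0.5674 0.0411]
side [303.4 235. ] 77 [ 0.6552 -0.088 ]
```

arm_command --deltas '[[[0.65, -0.2, -2, 0, 0, 0], [0, 0, -2.5, 0, 0, 0], [0, 0, -2, 0, 0, 0], [0, 0, -1.3, 0, 0, 0], [0, 0, -1, 0, 0, 0], [0, 0, -0.8, 0, 0, 0], [0, 0, 0, 0, 0, 0], [0, 0, 0, 0, 0, 0], [0, 0, 0, 0, 0, 0]]]'

```text
t: 15.33
tool_pos: [0.6606, -0.0895, 0.0173]
orientation: [3.091, -0.559, 0.003]
force: [0.4, -0.2, -0.2]
opening: 0.0535
gripper_force: 0.0
```

arm_command --deltas '[[[0, 0, 0, 0, 0, 0], [0, 0, 0, 0, 0, 0], [0, 0, 0, 0, 0, 0], [0, 0, 0, 0, 0, 0], [0, 0, 0, 0, 0, 0]]]' --gripper -1

```text
t: 15.75
tool_pos: [0.6605, -0.0894, 0.0173]
orientation: [3.091, -0.559, 0.003]
force: [0.3, -0.1, 8.0]
opening: 0.0253
gripper_force: 4.0
```

arm_command --deltas '[[[0, 0, 1, 0, 0, 0], [0, 0, 0, 0, 0, 0], [0, 0, 0, 0, 0, 0], [0, 0, 2, 0, 0, 0], [0, 0, 4, 0, 0, 0], [0, 0, 4, 0, 0, 0], [0, 0, 0, 0, 0, 0]]]' --gripper 0.15

```text
t: 16.33
tool_pos: [0.6645, -0.0902, 0.1358]
orientation: [3.091, -0.559, 0.021]
force: [0.9, -0.2, 2.0]
opening: 0.0536
gripper_force: 0.0
```

```bash
python3 -c "
from h import *;st();patches()
b=eyes.read_camera('side')
tiles('pics/c4.png',[('s',b,235,185)])"
```

```text
t 16.33 p [66.45 -9.02 13.58] yaw -110.51 z [ 0.013 -0.003 -1.   ] F [ 0.9 -0.2  2. ] op 0.0536 gf 0.0 q6 1.72
top [299.  174.9] 69 [ 0.6564 -0.0871]
top [252.7 179.1] 72 [0.645  0.0454]
top [253.6 205.8] 75 [0.568 0.043]
side [280.5 196.1] 62 [0.6439 0.0428]
side [252.8 203.7] 64 [0.5674 0.0411]
side [303.5 235.3] 80 [ 0.6551 -0.089 ]
side [239.  239.3] 41 [ 0.5031 -0.0518]
```

View pics/c4.png

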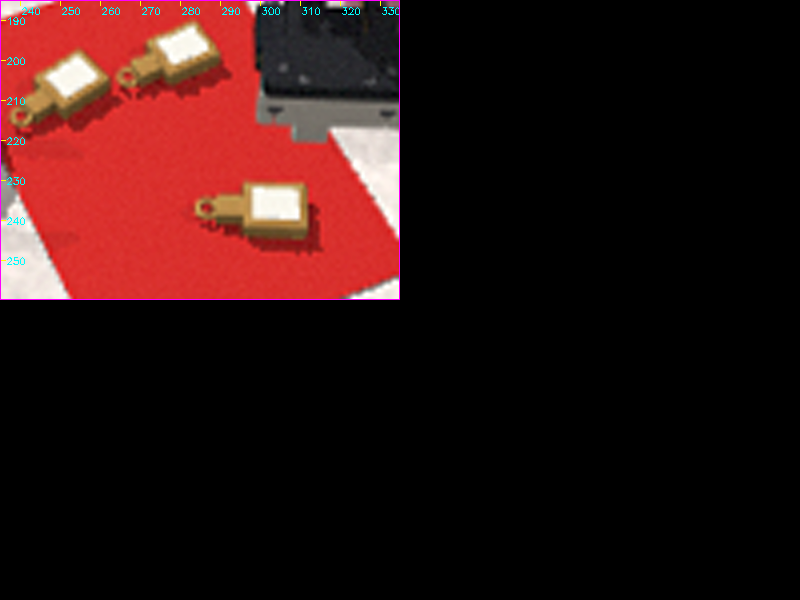

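arm_command --deltas '[[[-0.4, 0.2, -2, 0, 0, 0], [0, 0, -2.5, 0, 0, 0], [0, 0, -2, 0, 0, 0], [0, 0, -1.5, 0, 0, 0], [0, 0, -1, 0, 0, 0], [0, 0, 0, 0, 0, 0], [0, 0, 0, 0, 0, 0], [0, 0, 0, 0, 0, 0]]]'

```text
t: 17.15
tool_pos: [0.6564, -0.0874, 0.0369]
orientation: [3.091, -0.559, 0.003]
force: [0.4, -1.3, 1.4]
opening: 0.0536
gripper_force: 0.0
```

arm_command --deltas '[[[0, 0, -1, 0, 0, 0], [0, 0, -1, 0, 0, 0], [0, 0, -0.7, 0, 0, 0], [0, 0, -0.3, 0, 0, 0], [0, 0, 0, 0, 0, 0], [0, 0, 0, 0, 0, 0]]]'

```text
t: 17.65
tool_pos: [0.6553, -0.0871, 0.0053]
orientation: [-3.091, 0.559, 0.001]
force: [0.2, -0.8, 0.8]
opening: 0.0537
gripper_force: 0.0
```

arm_command --deltas '[[[0, 0, 0, 0, 0, 0], [0, 0, 0, 0, 0, 0], [0, 0, 0, 0, 0, 0], [0, 0, 0, 0, 0, 0], [0, 0, 0, 0, 0, 0]]]' --gripper -1

```text
t: 18.07
tool_pos: [0.6558, -0.0873, 0.0062]
orientation: [3.091, -0.559, 0.001]
force: [-0.6, -0.7, 1.2]
opening: 0.0335
gripper_force: 40.0
```

arm_command --deltas '[[[0, 0, 1, 0, 0, 0], [0, 0, 2, 0, 0, 0], [0, 0, 3, 0, 0, 0], [0, 0, 3.2, 0, 0, 0], [-1, -1.5, 3, 0, 0, 0], [-2, -2.5, 3, 0, 0, 0], [-2.5, -3, 3, 0, 0, 0], [-2.5, -3, 1, 0, 0, 0], [-2.5, -3, 0, 0, 0, 0], [-2.5, -3, 0, 0, 0, 0], [-2.5, -3, 0, 0, 0, 0], [-1.5, -3, 0, 0, 0, 0]]]'

```text
t: 19.07
tool_pos: [0.4882, -0.3025, 0.1927]
orientation: [3.091, -0.56, 0.0]
force: [0.3, -0.1, -1.1]
opening: 0.0334
gripper_force: 40.0
```

arm_command --deltas '[[[-0.8, -2.3, 0, 0, 0, 0], [0, 0, 0, 0, 0, 0], [0, 0, 0, 0, 0, 0], [0, 0, 0, 0, 0, 0]]]'

```text
t: 19.4
tool_pos: [0.4825, -0.324, 0.192]
orientation: [-3.091, 0.56, -0.0]
force: [-0.1, 0.2, -0.4]
opening: 0.0335
gripper_force: 40.0
```

arm_command --deltas '[[[-0.45, -0.6, 0, 0, 0, 0], [0, 0, -1.5, 0, 0, 0], [0, 0, -2, 0, 0, 0], [0, 0, -2, 0, 0, 0], [0, 0, -2, 0, 0, 0], [0, 0, -0.9, 0, 0, 0], [0, 0, -0.4, 0, 0, 0], [0, 0, 0, 0, 0, 0], [0, 0, 0, 0, 0, 0]]]'

```text
t: 20.15
tool_pos: [0.4785, -0.3305, 0.1047]
orientation: [3.091, -0.558, 0.002]
force: [0.3, 0.9, 0.1]
opening: 0.0334
gripper_force: 40.0
```

arm_command --deltas '[[[0, 0, 0, 0, 0, 0], [0, 0, 0, 0, 0, 0], [0, 0, 0, 0, 0, 0], [0, 0, 1, 0, 0, 0], [0, 0, 2, 0, 0, 0], [0, 0, 3, 0, 0, 0], [0, 0, 3, 0, 0, 0], [0, 1, 1, 0, 0, 0], [0, 0, 0, 0, 0, 0]]]' --gripper -0.07

```text
t: 20.9
tool_pos: [0.48, -0.3207, 0.2088]
orientation: [3.088, -0.558, 0.011]
force: [0.2, -0.1, -1.0]
opening: 0.0433
gripper_force: 0.0
```

```bash
python3 -c "
from h import *;st();patches()"
```

```text
t 20.9 p [ 48.   -32.07  20.88] yaw -110.5 z [ 0.006 -0.004 -1.   ] F [ 0.2 -0.1 -1. ] op 0.0433 gf 0.0 q6 1.25
top [252.6 178.9] 64 [0.6455 0.0456]
top [253.4 205.6] 70 [0.5683 0.0435]
```

arm_command --deltas '[[[0.3, 2, 0, 0, 0, 5], [0.5, 3.5, 0, 0, 0, 5], [1, 4, 0, 0, 0, 5], [1, 4, 0, 0, 0, 5], [1, 4, 0, 0, 0, 5], [1, 4, 0, 0, 0, 5], [1, 4, 0, 0, 0, 5], [1, 4, -2, 0, 0, 5], [1, 4, -2.5, 0, 0, 1.3], [0.8, 2, -3, 0, 0, 0], [0.2, 0.8, -2, 0, 0, 0], [0, 0, 0, 0, 0, 0]]]' --gripper 0.15

```text
t: 22.0
tool_pos: [0.5586, 0.0359, 0.1059]
orientation: [-3.086, -0.571, 0.019]
force: [-1.1, -0.0, -1.0]
opening: 0.0531
gripper_force: 0.0
```

arm_command --deltas '[[[0, 0, 0, 0, 0, 0], [0, 0, 0, 0, 0, 0], [0, 0, 0, 0, 0, 0]]]'

```text
t: 22.25
tool_pos: [0.5645, 0.0324, 0.1154]
orientation: [3.09, 0.565, 0.003]
force: [0.5, -0.3, -0.1]
opening: 0.0535
gripper_force: 0.0
```

```bash
python3 -c "
from h import *;st();patches()"
```

```text
t 22.25 p [56.45  3.24 11.54] yaw -69.29 z [ 0.002 -0.    -1.   ] F [ 0.5 -0.3 -0.1] op 0.0535 gf 0.0 q6 1.18
side [280.5 196.1] 62 [0.6439 0.0428]
side [319.4 201.3] 39 [ 0.7335 -0.0041]
side [252.7 203.8] 63 [0.5673 0.0409]
```

arm_command --deltas '[[[0.35, 0.95, -2, 0, 0, 0], [0, 0, -2.5, 0, 0, 0], [0, 0, -2, 0, 0, 0], [0, 0, -1.8, 0, 0, 0], [0, 0, -1.2, 0, 0, 0], [0, 0, -0.8, 0, 0, 0], [0, 0, -0.5, 0, 0, 0], [0, 0, 0, 0, 0, 0], [0, 0, 0, 0, 0, 0], [0, 0, 0, 0, 0, 0]]]'

```text
t: 23.18
tool_pos: [0.5682, 0.043, 0.0071]
orientation: [3.09, 0.567, 0.003]
force: [0.0, -0.0, 0.7]
opening: 0.0539
gripper_force: 0.0
```

arm_command --deltas '[[[0, 0, 0, 0, 0, 0], [0, 0, 0, 0, 0, 0], [0, 0, 0, 0, 0, 0], [0, 0, 0, 0, 0, 0], [0, 0, 0, 0, 0, 0]]]' --gripper -1

```text
t: 23.6
tool_pos: [0.5675, 0.0431, 0.0063]
orientation: [3.09, 0.567, 0.001]
force: [-0.2, -0.2, 3.5]
opening: 0.0338
gripper_force: 40.0
```

arm_command --deltas '[[[0, 0, 1, 0, 0, 0], [0, 0, 2, 0, 0, 0], [0, 0, 3, 0, 0, 0], [0, 0, 3.2, 0, 0, 0], [-0.5, -2, 3, 0, 0, 0], [-0.8, -3, 3, 0, 0, 0], [-1, -4, 3, 0, 0, 0], [-1, -4, 1, 0, 0, 0], [-1, -4, 0, 0, 0, 0], [-1, -4, 0, 0, 0, 0], [-1, -4, 0, 0, 0, 0], [-1, -4, 0, 0, 0, 0]]]'

```text
t: 24.6
tool_pos: [0.4955, -0.2395, 0.192]
orientation: [3.09, 0.567, 0.001]
force: [1.2, -0.3, -0.5]
opening: 0.0335
gripper_force: 40.0
```

arm_command --deltas '[[[-1, -4, 0, 0, 0, 0], [-0.5, -2.5, 0, 0, 0, 0], [0, 0, 0, 0, 0, 0], [0, 0, 0, 0, 0, 0], [0, 0, 0, 0, 0, 0]]]'

```text
t: 25.02
tool_pos: [0.4814, -0.3023, 0.1913]
orientation: [-3.089, -0.566, -0.0]
force: [0.6, 0.1, -1.1]
opening: 0.0336
gripper_force: 40.0
```

arm_command --deltas '[[[-0.35, -2.1, 0, 0, 0, 0], [0, 0, -0.5, 0, 0, 0], [0, 0, -2, 0, 0, 0], [0, 0, -2, 0, 0, 0], [0, 0, -2, 0, 0, 0], [0, 0, -1, 0, 0, 0], [0, 0, -0.8, 0, 0, 0], [0, 0, 0, 0, 0, 0], [0, 0, 0, 0, 0, 0]]]'

```text
t: 25.77
tool_pos: [0.4783, -0.3233, 0.1086]
orientation: [-3.09, -0.568, -0.0]
force: [-0.1, 0.3, -1.1]
opening: 0.0336
gripper_force: 40.0
```

arm_command --deltas '[[[0, 0, 0, 0, 0, 0], [0, 0, 0, 0, 0, 0], [0, 0, 0, 0, 0, 0], [0, 0, 1, 0, 0, 0], [0, 0, 2, 0, 0, 0], [0, 0, 3, 0, 0, 0], [0, 0, 3, 0, 0, 0], [0, 1, 1, 0, 0, 0], [0, 0, 0, 0, 0, 0]]]' --gripper -0.07

```text
t: 26.52
tool_pos: [0.48, -0.3143, 0.2133]
orientation: [3.085, 0.566, 0.009]
force: [0.6, -0.6, -0.2]
opening: 0.0431
gripper_force: 0.0
```

```bash
python3 -c "
from h import *;st();patches()"
```

```text
t 26.52 p [ 48.   -31.43  21.33] yaw -69.2 z [ 0.006 -0.004 -1.   ] F [ 0.6 -0.6 -0.2] op 0.0431 gf 0.0 q6 0.54
top [252.6 178.9] 64 [0.6455 0.0456]
```

arm_command --deltas '[[[0.8, 2, 0, 0, 0, -2], [1.5, 3.5, 0, 0, 0, -2], [1.8, 4, 0, 0, 0, -2], [1.8, 4, 0, 0, 0, -2], [1.8, 4, 0, 0, 0, -2], [1.8, 4, 0, 0, 0, -2], [1.8, 4, 0, 0, 0, -2], [1.8, 4, -2, 0, 0, 0], [1.8, 4, -2.5, 0, 0, 0], [1.3, 2, -3, 0, 0, 0], [0, 0.8, -2, 0, 0, 0], [0, 0, 0, 0, 0, 0]]]' --gripper 0.15

```text
t: 27.62
tool_pos: [0.6248, 0.0293, 0.1114]
orientation: [-3.134, -0.191, 0.02]
force: [-1.3, -0.2, -1.1]
opening: 0.0533
gripper_force: 0.0
```

arm_command --deltas '[[[0, 0, 0, 0, 0, 0], [0, 0, 0, 0, 0, 0], [0, 0, 0, 0, 0, 0]]]'

```text
t: 27.87
tool_pos: [0.6307, 0.0255, 0.122]
orientation: [3.136, 0.184, 0.004]
force: [-0.2, 0.2, 0.4]
opening: 0.0537
gripper_force: 0.0
```

```bash
python3 -c "
from h import *;st();patches()"
```

```text
t 27.87 p [63.07  2.55 12.2 ] yaw -83.29 z [ 0.002 -0.    -1.   ] F [-0.2  0.2  0.4] op 0.0537 gf 0.0 q6 1.41
side [280.5 196.1] 62 [0.6439 0.0428]
```

arm_command --deltas '[[[1.45, 1.7, -2, 0, 0, 0], [0, 0, -2.5, 0, 0, 0], [0, 0, -2.5, 0, 0, 0], [0, 0, -1.8, 0, 0, 0], [0, 0, -1.3, 0, 0, 0], [0, 0, -0.9, 0, 0, 0], [0, 0, -0.5, 0, 0, 0], [0, 0, 0, 0, 0, 0], [0, 0, 0, 0, 0, 0], [0, 0, 0, 0, 0, 0]]]'

```text
t: 28.8
tool_pos: [0.6455, 0.0436, 0.0068]
orientation: [3.136, 0.186, 0.004]
force: [0.0, 0.2, 0.4]
opening: 0.0536
gripper_force: 0.0
```

arm_command --deltas '[[[0, 0, 0, 0, 0, 0], [0, 0, 0, 0, 0, 0], [0, 0, 0, 0, 0, 0], [0, 0, 0, 0, 0, 0], [0, 0, 0, 0, 0, 0]]]' --gripper -1

```text
t: 29.22
tool_pos: [0.6447, 0.0438, 0.0058]
orientation: [3.136, 0.186, 0.001]
force: [0.2, 0.5, 3.3]
opening: 0.0338
gripper_force: 39.6
```

arm_command --deltas '[[[0, 0, 1, 0, 0, 0], [0, 0, 2, 0, 0, 0], [0, 0, 3, 0, 0, 0], [0, 0, 3.2, 0, 0, 0], [-0.8, -2, 3, 0, 0, 0], [-1.2, -3, 3, 0, 0, 0], [-1.6, -3.8, 3, 0, 0, 0], [-1.8, -3.8, 1, 0, 0, 0], [-1.8, -3.8, 0, 0, 0, 0], [-1.8, -3.8, 0, 0, 0, 0], [-1.8, -3.8, 0, 0, 0, 0], [-1.8, -3.8, 0, 0, 0, 0]]]'

```text
t: 30.22
tool_pos: [0.522, -0.2244, 0.1905]
orientation: [3.136, 0.186, 0.001]
force: [0.4, -0.4, -1.3]
opening: 0.0336
gripper_force: 39.6
```

arm_command --deltas '[[[-1.8, -3.8, 0, 0, 0, 0], [-1.5, -3.5, 0, 0, 0, 0], [-0.5, -1.2, 0, 0, 0, 0], [0, 0, 0, 0, 0, 0], [0, 0, 0, 0, 0, 0], [0, 0, 0, 0, 0, 0]]]'

```text
t: 30.72
tool_pos: [0.4858, -0.3066, 0.1899]
orientation: [-3.135, -0.187, -0.0]
force: [-0.1, 0.5, 0.0]
opening: 0.0338
gripper_force: 39.6
```

arm_command --deltas '[[[-0.8, -2, 0, 0, 0, 0], [0, 0, -0.5, 0, 0, 0], [0, 0, -2, 0, 0, 0], [0, 0, -2, 0, 0, 0], [0, 0, -1.8, 0, 0, 0], [0, 0, -1, 0, 0, 0], [0, 0, -0.5, 0, 0, 0], [0, 0, 0, 0, 0, 0], [0, 0, 0, 0, 0, 0]]]'

```text
t: 31.47
tool_pos: [0.478, -0.3272, 0.1124]
orientation: [3.136, 0.187, 0.001]
force: [-0.4, -1.1, -0.6]
opening: 0.034
gripper_force: 39.6
```

arm_command --deltas '[[[0, 0, 0, 0, 0, 0], [0, 0, 0, 0, 0, 0], [0, 0, 0, 0, 0, 0], [0, 0, 1, 0, 0, 0], [0, 0, 2, 0, 0, 0], [0, 0, 3, 0, 0, 0], [0, 0, 3, 0, 0, 0], [0, 3, 1, 0, 0, 0], [0, 4, 0, 0, 0, 6], [0, 4, 0, 0, 0, 6], [0, 4, 0, 0, 0, 6], [0, 4, 0, 0, 0, 6]]]' --gripper -0.07

```text
t: 32.47
tool_pos: [0.4773, -0.1362, 0.2132]
orientation: [3.026, 0.84, 0.003]
force: [0.5, -0.0, 0.2]
opening: 0.0432
gripper_force: 0.0
```

```bash
python3 -c "
from h import *;st();patches()
b=eyes.read_camera('side');a=eyes.read_camera('top')
tiles('pics/c5.png',[('t',a,353,195),('s',b,210,295),('s',b,165,180)])"
```

```text
t 32.47 p [ 47.73 -13.62  21.32] yaw -58.97 z [ 0.002 -0.001 -1.   ] F [ 0.5 -0.   0.2] op 0.0432 gf 0.0 q6 0.65
```

View pics/c5.png

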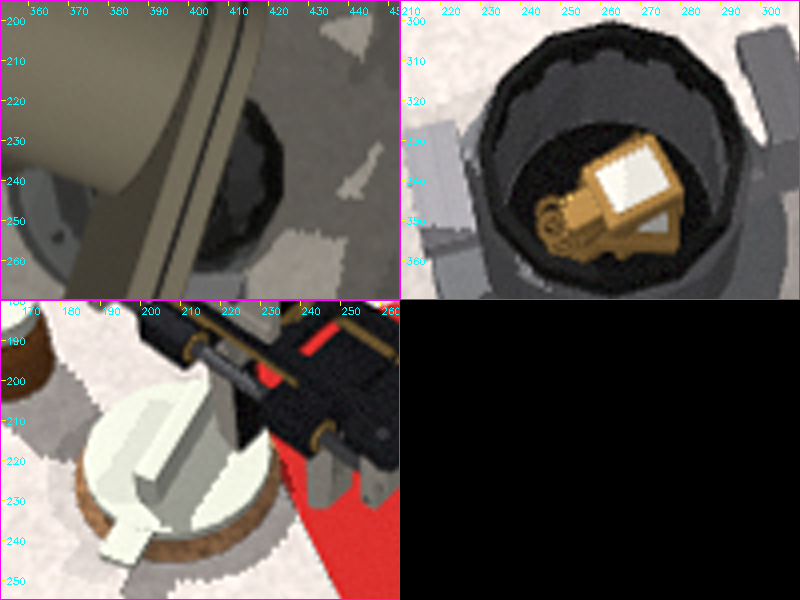

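arm_command --deltas '[[[-0.4, 2, 0, 0, 0, 5], [-0.6, 4, 0, 0, 0, 5], [-0.6, 4, -1, 0, 0, 5], [-0.6, 3.4, -2, 0, 0, 4], [-0.6, 2, -2.5, 0, 0, 0], [0, 1, -2.5, 0, 0, 0], [0, 0, -2, 0, 0, 0], [0, 0, -1, 0, 0, 0], [0, 0, 0, 0, 0, 0], [0, 0, 0, 0, 0, 0], [0, 0, 0, 0, 0, 0]]]'

```text
t: 33.58
tool_pos: [0.4507, 0.0255, 0.1034]
orientation: [2.85, 1.319, 0.003]
force: [0.5, -0.9, 1.1]
opening: 0.0435
gripper_force: 0.0
```

```bash
python3 -c "
from h import *;st();print(atz('side',263.75,334.4,.14))"
```

```text
t 33.58 p [45.07  2.55 10.34] yaw -40.32 z [ 0.002 -0.    -1.   ] F [ 0.5 -0.9  1.1] op 0.0435 gf 0.0 q6 0.65
[ 0.46823748 -0.33390615  0.14      ]
```

arm_command --deltas '[[[-0.1, 0.25, -2, 0, 0, 0.3], [0, 0, -2, 0, 0, 0], [0, 0, -1.5, 0, 0, 0], [0, 0, -0.9, 0, 0, 0], [0, 0, -0.5, 0, 0, 0], [0, 0, -0.2, 0, 0, 0], [0, 0, 0, 0, 0, 0], [0, 0, 0, 0, 0, 0]]]'

```text
t: 34.25
tool_pos: [0.4493, 0.0288, 0.0318]
orientation: [2.846, 1.329, 0.002]
force: [-0.0, -0.8, 0.0]
opening: 0.0436
gripper_force: 0.0
```

arm_command --deltas '[[[0, 0, 0, 0, 0, 0], [0, 0, 0, 0, 0, 0], [0, 0, 0, 0, 0, 0], [0, 0, 0, 0, 0, 0], [0, 0, 0, 0, 0, 0], [0, 0, 0, 0, 0, 0]]]' --gripper -1 --squeeze 50

```text
t: 34.75
tool_pos: [0.4487, 0.0289, 0.031]
orientation: [2.846, 1.33, 0.001]
force: [0.2, -0.3, 1.8]
opening: 0.0155
gripper_force: 50.0
```

arm_command --deltas '[[[0, 0, 1, 0, 0, 0], [0, 0, 2, 0, 0, 0], [0, 0, 3, 0, 0, 0], [0, 0, 3.5, 0, 0, 0], [0, 0, 3.5, 0, 0, 0], [0, 0, 3.5, 0, 0, 0], [0, -1, 3.5, 0, 0, 0], [0, -2, 2, 0, 0, 0], [0.2, -3.5, 0, 0, 0, 0], [0.4, -4, 0, 0, 0, 0], [0.4, -4, 0, 0, 0, 0], [0.4, -4, 0, 0, 0, 0]]]'

```text
t: 35.75
tool_pos: [0.4619, -0.1576, 0.2514]
orientation: [2.846, 1.331, 0.001]
force: [1.0, 0.4, -1.4]
opening: 0.0155
gripper_force: 50.0
```

arm_command --deltas '[[[0.4, -4, 0, 0, 0, 0], [0.3, -4, 0, 0, 0, 0], [0, -4, 0, 0, 0, 0], [0, -3, 0, 0, 0, 0], [0, -1.5, 0, 0, 0, 0], [0, 0, 0, 0, 0, 0], [0, 0, 0, 0, 0, 0], [0, 0, 0, 0, 0, 0]]]'

```text
t: 36.42
tool_pos: [0.4694, -0.3198, 0.2508]
orientation: [-2.845, -1.33, -0.0]
force: [0.6, -0.2, -1.4]
opening: 0.0157
gripper_force: 50.0
```

```bash
python3 -c "
from h import *;st()"
```

```text
t 36.42 p [ 46.94 -31.98  25.08] yaw -39.88 z [-0.     0.001 -1.   ] F [ 0.6 -0.2 -1.4] op 0.0157 gf 50.0 q6 0.01
```

arm_command --deltas '[[[0.05, -0.7, 0, 0, 0, 0], [0, 0, -2, 0, 0, 0], [0, 0, -2, 0, 0, 0], [0, 0, -1.5, 0, 0, 0], [0, 0, -1.2, 0, 0, 0], [0, 0, -0.8, 0, 0, 0], [0, 0, -0.8, 0, 0, 0], [0, 0, -0.5, 0, 0, 0], [0, 0, 0, 0, 0, 0], [0, 0, 0, 0, 0, 0]]]'

```text
t: 37.25
tool_pos: [0.4701, -0.3282, 0.1631]
orientation: [2.846, 1.33, 0.0]
force: [-0.3, -0.3, -1.8]
opening: 0.0158
gripper_force: 50.0
```

arm_command --deltas '[[[0, 0, -0.3, 0, 0, 0], [0, 0, -0.3, 0, 0, 0], [0, 0, -0.3, 0, 0, 0], [0, 0, 0, 0, 0, 0], [0, 0, 0, 0, 0, 0]]]'

```text
t: 37.67
tool_pos: [0.4705, -0.3282, 0.1552]
orientation: [2.845, 1.33, 0.002]
force: [-3.0, 4.6, 6.7]
opening: 0.0157
gripper_force: 50.0
```

arm_command --deltas '[[[-0.05, 0.08, -0.3, 0, 0, 0], [0, 0, -0.3, 0, 0, 0], [0, 0, -0.3, 0, 0, 0], [0, 0, -0.25, 0, 0, 0], [0, 0, 0, 0, 0, 0], [0, 0, 0, 0, 0, 0]]]'

```text
t: 38.17
tool_pos: [0.4703, -0.3276, 0.1444]
orientation: [2.844, 1.329, 0.002]
force: [-2.7, 3.5, 11.3]
opening: 0.0156
gripper_force: 50.0
```

arm_command --deltas '[[[0, 0, -0.1, 0, 0, 0], [0, 0, 0, 0, 0, -5], [0, 0, 0, 0, 0, -5], [0, 0, 0, 0, 0, -5], [0, 0, 0, 0, 0, -5], [0, 0, 0, 0, 0, -5], [0, 0, 0, 0, 0, -5], [0, 0, 0, 0, 0, -5], [0, 0, 0, 0, 0, -5], [0, 0, 0, 0, 0, -5], [0, 0, 0, 0, 0, -5], [0, 0, 0, 0, 0, 0]]]'

```text
t: 39.17
tool_pos: [0.4712, -0.3282, 0.1442]
orientation: [3.139, -0.006, 0.007]
force: [-0.4, 1.9, 11.6]
opening: 0.0155
gripper_force: 50.0
```

```bash
python3 -c "
from h import *;st();print(monitor.read_state()['wrist_torque'])"
```

```text
t 39.17 p [ 47.12 -32.82  14.42] yaw -90.2 z [ 0.004 -0.003 -1.   ] F [-0.4  1.9 11.6] op 0.0155 gf 50.0 q6 0.88
[0.49451173 0.32671423 0.14842766]
```

arm_command --deltas '[[[0, 0, 0, 0, 0, -1], [0, 0, 0, 0, 0, -1], [0, 0, 0, 0, 0, 0], [0, 0, 0, 0, 0, 0]]]'

```text
t: 39.5
tool_pos: [0.4711, -0.3283, 0.1442]
orientation: [3.138, -0.052, 0.007]
force: [0.1, 1.9, 12.8]
opening: 0.0155
gripper_force: 50.1
```

```bash
python3 -c "
from h import *;st();print(monitor.read_state()['wrist_torque'])"
```

```text
t 39.5 p [ 47.11 -32.83  14.42] yaw -91.89 z [ 0.004 -0.003 -1.   ] F [ 0.1  1.9 12.8] op 0.0155 gf 50.1 q6 0.91
[0.38230902 0.32815728 0.31074148]
```

arm_command --deltas '[[[0, 0, 0, 0, 0, -0.6], [0, 0, 0, 0, 0, 0], [0, 0, 0.3, 0, 0, 0], [0, 0, 0.3, 0, 0, 0], [0, 0, 0.3, 0, 0, 0], [0, 0, 0.3, 0, 0, 0], [0, 0, 0, 0, 0, 0], [0, 0, 0, 0, 0, 0]]]'

```text
t: 40.17
tool_pos: [0.4694, -0.3278, 0.152]
orientation: [3.14, -0.069, 0.0]
force: [5.5, -7.1, -10.8]
opening: 0.0159
gripper_force: 50.0
```

```bash
python3 -c "
from h import *;st();print(monitor.read_state()['wrist_torque'])"
```

```text
t 40.17 p [ 46.94 -32.78  15.2 ] yaw -92.52 z [ 0.    -0.001 -1.   ] F [  5.5  -7.1 -10.8] op 0.0159 gf 50.0 q6 0.92
[-1.11784522 -1.14125662  0.24741566]
```

arm_command --deltas '[[[0, 0, -0.2, 0, 0, 0], [0, 0, 0, 0, 0, 0]]]'

```text
t: 40.33
tool_pos: [0.4696, -0.3279, 0.1512]
orientation: [3.14, -0.069, 0.001]
force: [1.8, -3.1, 0.2]
opening: 0.0159
gripper_force: 50.0
```

arm_command --deltas '[[[0, 0, 0, 0, 0, 0], [0, 0, 0, 0, 0, 0], [0, 0, 0, 0, 0, 0], [0, 0, 0.5, 0, 0, 0], [0, 0, 1, 0, 0, 0], [0, 0, 2, 0, 0, 0], [0, 0, 3, 0, 0, 0], [0, 1, 3, 0, 0, 0], [0, 3, 1, 0, 0, 0], [0, 4, 0, 0, 0, 0], [0, 4, 0, 0, 0, 0], [0, 4, 0, 0, 0, 0]]]' --gripper 0

```text
t: 41.33
tool_pos: [0.4693, -0.166, 0.2579]
orientation: [3.14, -0.071, 0.003]
force: [0.2, 0.9, 0.8]
opening: 0.0468
gripper_force: 0.0
```

arm_command --deltas '[[[0, 4, 0, 0, 0, 0], [0, 4, 0, 0, 0, 0], [0, 4, 0, 0, 0, 0], [0, 4, 0, 0, 0, 0], [0, 4, 0, 0, 0, 0], [0, 4, 0, 0, 0, 0], [0, 2, 0, 0, 0, 0], [0, 0, 0, 0, 0, 0]]]' --gripper -1

```text
t: 42.0
tool_pos: [0.469, 0.0967, 0.2575]
orientation: [-3.139, 0.062, -0.002]
force: [0.3, -1.5, -0.4]
opening: 0.0013
gripper_force: 0.0
```

```bash
python3 -c "
from h import *;st()
b=eyes.read_camera('side');a=eyes.read_camera('top')
tiles('pics/c6.png',[('t',a,353,195),('s',b,210,295),('s',b,160,103),('t',a,108,200)])"
```

```text
t 42.0 p [46.9   9.67 25.75] yaw -92.25 z [ 0.001  0.002 -1.   ] F [ 0.3 -1.5 -0.4] op 0.0013 gf 0.0 q6 1.71
```

View pics/c6.png

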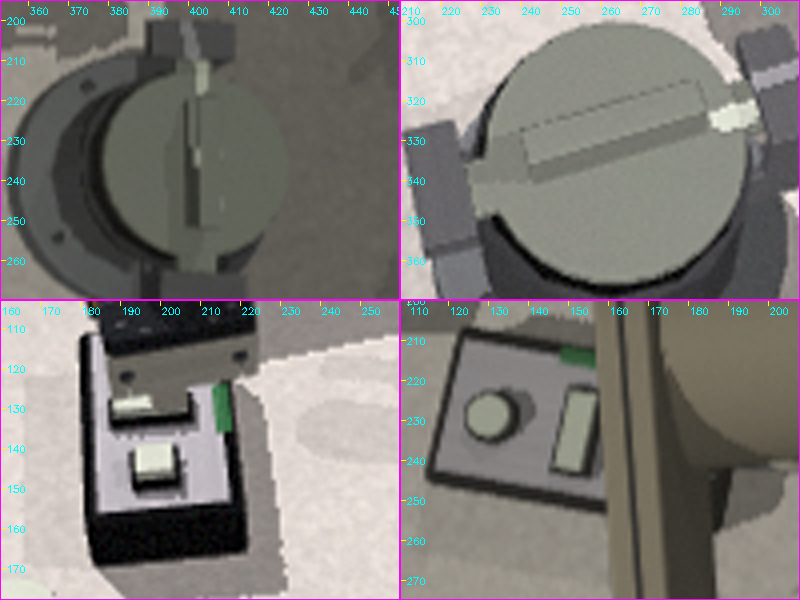

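arm_command --deltas '[[[0.3, 3, 0, 0, 0, 6], [0.5, 4, 0, 0, 0, 6], [0.5, 4, 0, 0, 0, 6], [0.5, 4, -1, 0, 0, 6], [0.5, 4, -2, 0, 0, 6], [0.5, 4, -3, 0, 0, 0], [0.5, 3, -3, 0, 0, 0], [0, 2, -2, 0, 0, 0], [0, 0, 0, 0, 0, 0], [0, 0, 0, 0, 0, 0], [0, 0, 0, 0, 0, 0]]]'

```text
t: 43.02
tool_pos: [0.5022, 0.3608, 0.1546]
orientation: [3.052, 0.744, 0.001]
force: [0.5, -0.3, 0.6]
opening: 0.0004
gripper_force: 0.0
```

```bash
python3 -c "
from h import *;st()
b=eyes.read_camera('side');a=eyes.read_camera('top')
tiles('pics/c7.png',[('t',a,353,195),('s',b,210,295)])
im=cv2.imread('pics/c7.png'); o1=cv2.imread('pics/t1.png'); o2=cv2.imread('pics/s1.png')
im[300:,:400]=o1[:300,400:]; im[300:,400:]=o2[:300,400:]; cv2.imwrite('pics/c7.png',im)
for k,n,p in (('r','top',(130.25,228.75)),('l','top',(151.75,232.75)),('s','top',(174.5,236.5)),('r','side',(197,114.25)),('l','side',(197.5,128.5)),('s','side',(198.5,142))): print(k,n,atz(n,*p,.066).round(4))
"
```

```text
t 43.02 p [50.22 36.08 15.46] yaw -62.59 z [ 0.001 -0.    -1.   ] F [ 0.5 -0.3  0.6] op 0.0004 gf 0.0 q6 1.63
r top [0.5    0.3732 0.066 ]
l top [0.4889 0.3151 0.066 ]
s top [0.4785 0.2538 0.066 ]
r side [0.5018 0.3679 0.066 ]
l side [0.4894 0.3078 0.066 ]
s side [0.4797 0.2538 0.066 ]
```

View pics/c7.png

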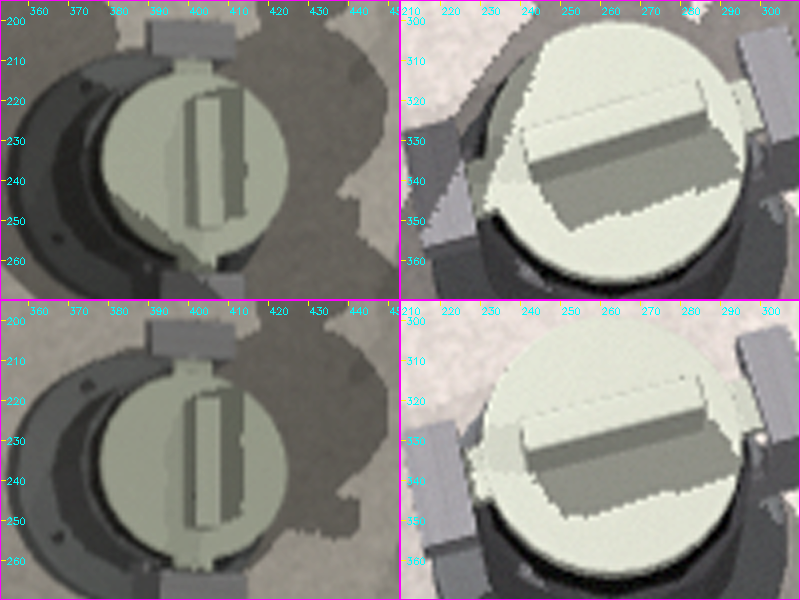

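```bash
python3 -c "
from h import *
X=np.array([.469,-.327,.178])
for n in ('top','side'):
  for d in np.eye(3)*.001: print(n,(proj(n,X+d)-proj(n,X)).round(3))
# fine match old/new bar region
o=cv2.imread('pics/s1.png')[:300,400:]; w=cv2.imread('pics/c7.png')[:300,400:]
ot=cv2.imread('pics/t1.png')[:300,400:]; wt=cv2.imread('pics/c7.png')[:300,:400]
def m(o,w,x0,y0,x1,y1):
  g=lambda i:cv2.cvtColor(i,6); r=cv2.matchTemplate(g(w)[y0-16:y1+16,x0-16:x1+16],g(o)[y0:y1,x0:x1],cv2.TM_CCOEFF_NORMED); _,v,_,l=cv2.minMaxLoc(r); print(np.array(l)-16,round(v,3))
print('bar side');m(o,w,180,60,320,150);m(o,w,115,90,180,180);print('disc side');m(o,w,120,200,330,275)
print('bracket side');m(o,w,335,25,395,120)
print('bar top');m(ot,wt,185,85,235,150);m(ot,wt,185,180,235,240);print('brk');m(ot,wt,145,20,245,60);m(ot,wt,20,60,90,260)
"
```

```text
top [-0.027 -0.413]
top [-0.413  0.003]
top [ 0.131 -0.038]
side [ 0.553 -0.175]
side [-0.186 -0.537]
side [ 0.009 -0.235]
bar side
[1 6] 0.979
[ 4 10] 0.973
disc side
[3 6] 0.976
bracket side
[ 4 10] 0.687
bar top
[0 0] 0.992
[ 2 -1] 0.971
brk
[0 0] 0.997
[0 0] 0.963
```

arm_command --deltas '[[[0, -1, 2, 0, 0, -3], [0, -3, 3, 0, 0, -3], [-0.3, -4, 3, 0, 0, -3], [-0.3, -4, 2, 0, 0, -3], [-0.3, -4, 0, 0, 0, -3], [-0.3, -4, 0, 0, 0, -3], [-0.3, -4, 0, 0, 0, -3], [-0.3, -4, 0, 0, 0, -3], [-0.3, -4, 0, 0, 0, -3], [-0.3, -4, 0, 0, 0, -3], [-0.3, -4, 0, 0, 0, 0], [-0.3, -4, 0, 0, 0, 0]]]' --gripper 0

```text
t: 44.12
tool_pos: [0.4713, -0.0707, 0.2488]
orientation: [3.14, -0.072, 0.006]
force: [0.9, 0.6, 0.2]
opening: 0.0465
gripper_force: 0.0
```

arm_command --deltas '[[[-0.2, -4, 0, 0, 0, 0], [0, -4, 0, 0, 0, 0], [0, -4, 0, 0, 0, 0], [0, -4, 0, 0, 0, 0], [0, -4, 0, 0, 0, 0], [0, -3, 0, 0, 0, 0], [0, -2, 0, 0, 0, 0], [0, 0, 0, 0, 0, 0], [0, 0, 0, 0, 0, 0], [0, 0, 0, 0, 0, 0]]]'

```text
t: 44.95
tool_pos: [0.4695, -0.3178, 0.2477]
orientation: [3.14, -0.071, 0.002]
force: [-0.2, 0.7, -0.9]
opening: 0.0464
gripper_force: 0.0
```

```bash
python3 -c "
from h import *;st()"
```

```text
t 44.95 p [ 46.95 -31.78  24.77] yaw -92.57 z [ 0.001 -0.001 -1.   ] F [-0.2  0.7 -0.9] op 0.0464 gf 0.0 q6 0.93
```

arm_command --deltas '[[[0, -1, -2, 0, 0, 0.5], [0, 0, -2.5, 0, 0, 0], [0, 0, -2, 0, 0, 0], [0, 0, -1.5, 0, 0, 0], [0, 0, -1, 0, 0, 0], [0, 0, -0.5, 0, 0, 0], [0, 0, 0, 0, 0, 0], [0, 0, 0, 0, 0, 0]]]'

```text
t: 45.62
tool_pos: [0.4702, -0.3276, 0.1526]
orientation: [3.14, -0.054, 0.002]
force: [-0.8, 0.3, 0.4]
opening: 0.0462
gripper_force: 0.0
```

arm_command --deltas '[[[0, 0, 0, 0, 0, 0], [0, 0, 0, 0, 0, 0], [0, 0, 0, 0, 0, 0], [0, 0, 0, 0, 0, 0], [0, 0, 0, 0, 0, 0], [0, 0, 0, 0, 0, 0]]]' --gripper -1 --squeeze 50

```text
t: 46.12
tool_pos: [0.4699, -0.328, 0.1518]
orientation: [3.141, -0.055, 0.001]
force: [0.2, -1.2, -0.2]
opening: 0.0162
gripper_force: 50.0
```

arm_command --deltas '[[[0, 0, -0.3, 0, 0, 0], [0, 0, -0.3, 0, 0, 0], [0, 0, -0.2, 0, 0, 0], [0, 0, 0, 0, 0, 0], [0, 0, 0, 0, 0, 0]]]'

```text
t: 46.53
tool_pos: [0.4712, -0.3282, 0.1456]
orientation: [3.139, -0.055, 0.005]
force: [1.3, 0.5, 11.0]
opening: 0.0158
gripper_force: 50.0
```

```bash
python3 -c "
from h import *;st();print(monitor.read_state()['wrist_torque'])"
```

```text
t 46.53 p [ 47.12 -32.82  14.56] yaw -92.0 z [ 0.003 -0.002 -1.   ] F [ 1.3  0.5 11. ] op 0.0158 gf 50.0 q6 0.91
[ 0.43746572  0.38954196 -0.02274988]
```

arm_command --deltas '[[[0, 0, -0.15, 0, 0, 0], [-0.1, 0.2, 0, 0, 0, 0], [0, 0, 0, 0, 0, -1], [0, 0, 0, 0, 0, -1], [0, 0, 0, 0, 0, 0], [0, 0, 0, 0, 0, 0]]]'

```text
t: 47.03
tool_pos: [0.4702, -0.3271, 0.1447]
orientation: [3.136, -0.11, 0.006]
force: [0.6, -1.3, 12.0]
opening: 0.0158
gripper_force: 50.0
```

```bash
python3 -c "
from h import *;st();print(monitor.read_state()['wrist_torque'])"
```

```text
t 47.03 p [ 47.02 -32.71  14.47] yaw -94.01 z [ 0.004 -0.003 -1.   ] F [ 0.6 -1.3 12. ] op 0.0158 gf 50.0 q6 0.94
[-0.01943845  0.4912389   0.15797774]
```

arm_command --deltas '[[[0, 0.05, 0, 0, 0, -1], [0, 0, 0, 0, 0, -0.5], [0, 0, 0, 0, 0, 0], [0, 0, 0, 0, 0, 0]]]'

```text
t: 47.37
tool_pos: [0.4701, -0.3268, 0.1447]
orientation: [3.134, -0.151, 0.006]
force: [-0.1, -1.5, 11.0]
opening: 0.0155
gripper_force: 50.1
```

```bash
python3 -c "
from h import *;st();print(monitor.read_state()['wrist_torque'])"
```

```text
t 47.37 p [ 47.01 -32.68  14.47] yaw -95.51 z [ 0.003 -0.004 -1.   ] F [-0.1 -1.5 11. ] op 0.0155 gf 50.1 q6 0.97
[-0.11934017  0.57731241  0.24092559]
```

arm_command --deltas '[[[0, 0.05, 0, 0, 0, 1], [0, 0, 0.3, 0, 0, 0], [0, 0, 0.3, 0, 0, 0], [0, 0, 0.3, 0, 0, 0], [0, 0, 0, 0, 0, 0], [0, 0, 0, 0, 0, 0]]]'

```text
t: 47.87
tool_pos: [0.4697, -0.3258, 0.1526]
orientation: [3.137, -0.124, 0.004]
force: [2.7, -2.0, 4.9]
opening: 0.0154
gripper_force: 50.0
```

```bash
python3 -c "
from h import *;st();print(monitor.read_state()['wrist_torque'])"
```

```text
t 47.87 p [ 46.97 -32.58  15.26] yaw -94.52 z [ 0.003 -0.003 -1.   ] F [ 2.7 -2.   4.9] op 0.0154 gf 50.0 q6 0.95
[-0.42861812  0.04167183  0.07297301]
```

arm_command --deltas '[[[0, 0, 0.15, 0, 0, 0], [0, 0, 0.15, 0, 0, 0], [0, 0, 0, 0, 0, 0], [0, 0, 0, 0, 0, 0]]]'

```text
t: 48.2
tool_pos: [0.4689, -0.3248, 0.1542]
orientation: [3.139, -0.124, 0.0]
force: [2.3, -1.9, 3.0]
opening: 0.0156
gripper_force: 50.0
```

arm_command --deltas '[[[0, 0, 0, 0, 0, 0], [0, 0, 0, 0, 0, 0], [0, 0, 0, 0, 0, 0], [0, 0, 0.5, 0, 0, 0], [0, 0, 1, 0, 0, 0], [0, 0, 2, 0, 0, 0], [0, 0, 3, 0, 0, 0], [0, 1, 3, 0, 0, 0], [0, 3, 1, 0, 0, 0], [0, 4, 0, 0, 0, 0], [0, 4, 0, 0, 0, 0], [0, 4, 0, 0, 0, 0]]]' --gripper 0

```text
t: 49.2
tool_pos: [0.4686, -0.1635, 0.2606]
orientation: [3.139, -0.125, 0.003]
force: [0.7, 0.8, 0.3]
opening: 0.0465
gripper_force: 0.0
```

arm_command --deltas '[[[0.3, 4, 0, 0, 0, 4], [0.3, 4, 0, 0, 0, 4], [0.3, 4, 0, 0, 0, 4], [0.3, 4, 0, 0, 0, 4], [0.3, 4, 0, 0, 0, 4], [0.3, 4, 0, 0, 0, 4], [0.3, 4, 0, 0, 0, 4], [0.3, 4, 0, 0, 0, 4], [0.3, 4, 0, 0, 0, 0], [0.3, 4, 0, 0, 0, 0], [0.3, 4, 0, 0, 0, 0], [0.2, 4, 0, 0, 0, 0]]]' --gripper -1

```text
t: 50.2
tool_pos: [0.5036, 0.3174, 0.2602]
orientation: [-3.051, -0.747, -0.002]
force: [1.4, -0.1, 0.1]
opening: 0.0004
gripper_force: 0.0
```

arm_command --deltas '[[[0, 3, -2, 0, 0, 0], [0, 2, -3, 0, 0, 0], [0, 0, -3, 0, 0, 0], [0, 0, -2, 0, 0, 0], [0, 0, 0, 0, 0, 0], [0, 0, 0, 0, 0, 0], [0, 0, 0, 0, 0, 0]]]'

```text
t: 50.78
tool_pos: [0.5047, 0.3656, 0.1615]
orientation: [-3.051, -0.746, -0.004]
force: [1.0, -0.4, 0.3]
opening: 0.0005
gripper_force: 0.0
```

```bash
python3 -c "
from h import *;st()
b=eyes.read_camera('side');a=eyes.read_camera('top')
tiles('pics/c8.png',[('t',a,353,195),('s',b,210,295)])
im=cv2.imread('pics/c8.png'); o1=cv2.imread('pics/t1.png'); o2=cv2.imread('pics/s1.png')
im[300:,:400]=o1[:300,400:]; im[300:,400:]=o2[:300,400:]; cv2.imwrite('pics/c8.png',im)
o=o2[:300,400:]; w=im[:300,400:]; ot=o1[:300,400:]; wt=im[:300,:400]
def m(o,w,x0,y0,x1,y1):
  g=lambda i:cv2.cvtColor(i,6); r=cv2.matchTemplate(g(w)[y0-16:y1+16,x0-16:x1+16],g(o)[y0:y1,x0:x1],cv2.TM_CCOEFF_NORMED); _,v,_,l=cv2.minMaxLoc(r); print(np.array(l)-16,round(v,3))
print('bar side');m(o,w,180,60,320,150);m(o,w,115,90,180,180);print('disc side');m(o,w,120,200,330,275)
print('bar top');m(ot,wt,185,85,235,150);m(ot,wt,185,180,235,240)
"
```

```text
t 50.78 p [50.47 36.56 16.15] yaw -62.53 z [ 0.002  0.001 -1.   ] F [ 1.  -0.4  0.3] op 0.0005 gf 0.0 q6 1.64
bar side
[-4 -2] 0.984
[-3 -3] 0.965
disc side
[-3 -3] 0.988
bar top
[-2  1] 0.972
[-4  1] 0.99
```

View pics/c8.png

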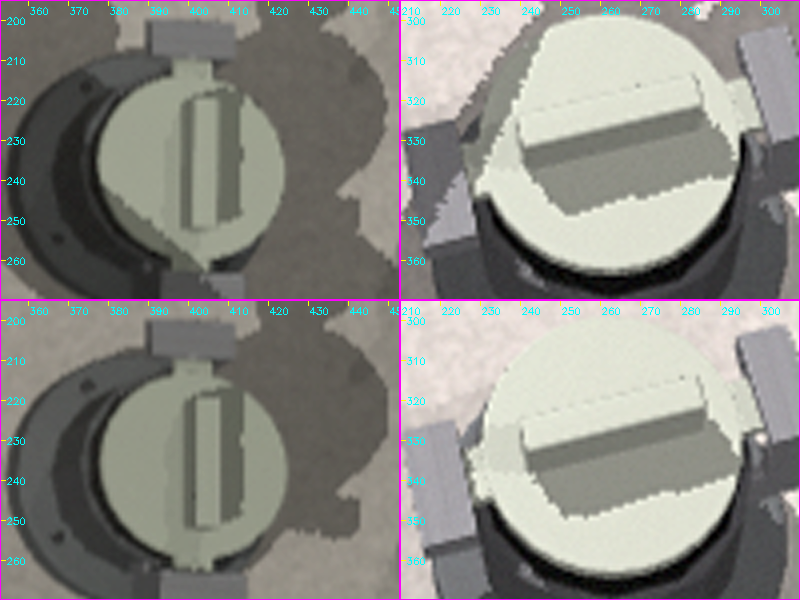

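arm_command --deltas '[[[-0.35, 0.6, -2, 0, 0, 0], [0, 0, -2.5, 0, 0, 0], [0, 0, -2, 0, 0, 0], [0, 0, -1.5, 0, 0, 0], [0, 0, -0.8, 0, 0, 0], [0, 0, -0.3, 0, 0, 0], [0, 0, 0, 0, 0, 0], [0, 0, 0, 0, 0, 0]]]'

```text
t: 51.55
tool_pos: [0.5013, 0.3718, 0.0699]
orientation: [-3.051, -0.746, -0.004]
force: [0.1, -0.4, 0.8]
opening: 0.0008
gripper_force: 0.0
```

arm_command --deltas '[[[0, 0, -0.3, 0, 0, 0], [0, 0, -0.3, 0, 0, 0], [0, 0, -0.3, 0, 0, 0], [0, 0, -0.15, 0, 0, 0], [0, 0, 0, 0, 0, 0], [0, 0, 0, 0, 0, 0]]]'

```text
t: 52.05
tool_pos: [0.5018, 0.3722, 0.0606]
orientation: [-3.051, -0.746, -0.006]
force: [-3.1, -2.8, 16.4]
opening: 0.0008
gripper_force: 8.0
```

arm_command --deltas '[[[0, 0, 1, 0, 0, 0], [0, 0, 2, 0, 0, 0], [0, -1, 1, 0, 0, 0], [-0.6, -3, 0, 0, 0, 0], [-0.6, -3, 0, 0, 0, 0], [-0.6, -3, 0, 0, 0, 0], [-0.4, -1.8, 0, 0, 0, 0], [0, 0, -1, 0, 0, 0], [0, 0, -1, 0, 0, 0], [0, 0, 0, 0, 0, 0], [0, 0, 0, 0, 0, 0], [0, 0, 0, 0, 0, 0]]]'

```text
t: 53.05
tool_pos: [0.4781, 0.2539, 0.0773]
orientation: [-3.051, -0.748, 0.001]
force: [-0.3, 0.5, 0.1]
opening: 0.0009
gripper_force: 0.0
```

arm_command --deltas '[[[0, 0, -0.6, 0, 0, 0], [0, 0, -0.4, 0, 0, 0], [0, 0, -0.3, 0, 0, 0], [0, 0, -0.3, 0, 0, 0], [0, 0, -0.15, 0, 0, 0], [0, 0, 0, 0, 0, 0], [0, 0, 0, 0, 0, 0]]]'

```text
t: 53.63
tool_pos: [0.4784, 0.2538, 0.0608]
orientation: [-3.051, -0.747, -0.001]
force: [-2.5, 1.5, 7.7]
opening: 0.0004
gripper_force: 3.5
```

arm_command --deltas '[[[0, 0, -0.1, 0, 0, 0], [0, 0, 0, 0, 0, 0]]]'

```text
t: 53.8
tool_pos: [0.4784, 0.2538, 0.0606]
orientation: [-3.051, -0.747, -0.001]
force: [-5.9, -2.3, 13.8]
opening: -0.0001
gripper_force: 7.0
```

arm_command --deltas '[[[0, 0, 1, 0, 0, 0], [0, 0, 1, 0, 0, 0], [0, 1, 0.3, 0, 0, 0], [0.4, 2, 0, 0, 0, 0], [0.5, 2, 0, 0, 0, 0], [0.2, 0.9, 0, 0, 0, 0], [0, 0, 0, 0, 0, 0], [0, 0, 0, 0, 0, 0], [0, 0, 0, 0, 0, 0]]]'

```text
t: 54.55
tool_pos: [0.4888, 0.3116, 0.0816]
orientation: [3.051, 0.746, -0.002]
force: [-0.1, 0.2, 0.3]
opening: -0.0
gripper_force: 0.0
```

arm_command --deltas '[[[0, 0.1, -0.6, 0, 0, 0], [0, 0, -0.5, 0, 0, 0], [0, 0, -0.3, 0, 0, 0], [0, 0, -0.3, 0, 0, 0], [0, 0, -0.3, 0, 0, 0], [0, 0, -0.15, 0, 0, 0], [0, 0, 0, 0, 0, 0], [0, 0, 0, 0, 0, 0]]]'

```text
t: 55.22
tool_pos: [0.4893, 0.313, 0.0608]
orientation: [3.051, 0.746, -0.0]
force: [-3.2, -2.9, 5.6]
opening: 0.0005
gripper_force: 2.4
```

arm_command --deltas '[[[0, 0, -0.12, 0, 0, 0], [0, 0, 0, 0, 0, 0]]]'

```text
t: 55.38
tool_pos: [0.4894, 0.3131, 0.0607]
orientation: [3.051, 0.746, -0.0]
force: [-5.2, -4.5, 11.9]
opening: 0.0005
gripper_force: 6.1
```

arm_command --deltas '[[[0, 0, 1, 0, 0, 0], [0, 0, 2, 0, 0, 0], [0, 0, 3, 0, 0, 0], [0, 0, 3, 0, 0, 0], [0, 0, 3, 0, 0, 0], [0, 0, 0, 0, 0, 0], [0, 0, 0, 0, 0, 0]]]'

```text
t: 55.97
tool_pos: [0.491, 0.3142, 0.1824]
orientation: [-3.05, -0.746, -0.009]
force: [-0.4, -0.8, -0.8]
opening: 0.0005
gripper_force: 0.0
```

```bash
python3 -c "
from h import *;st()
b=eyes.read_camera('side')
cv2.imwrite('pics/f.png',cv2.resize(b,(800,600)))"
```

```text
t 55.97 p [49.1  31.42 18.24] yaw -62.51 z [ 0.005  0.003 -1.   ] F [-0.4 -0.8 -0.8] op 0.0005 gf 0.0 q6 1.57
```

View pics/f.png

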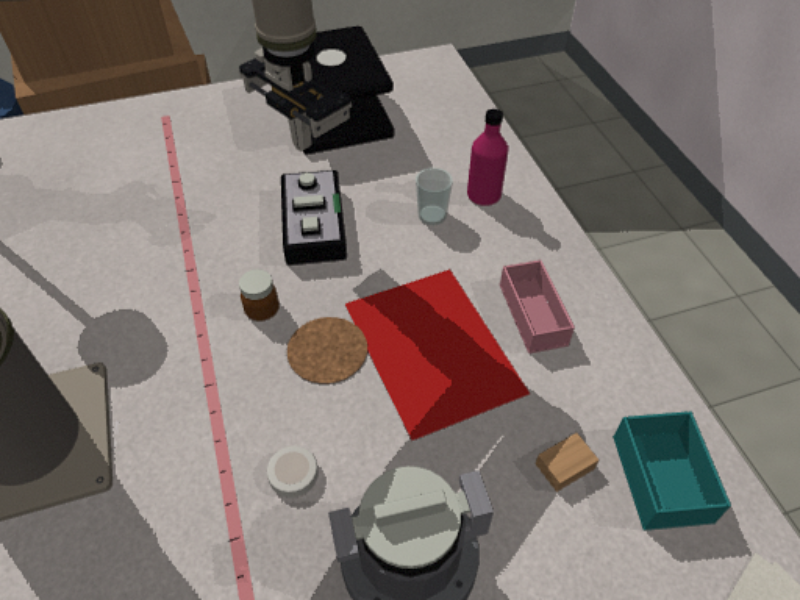

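```bash
python3 -c "
from h import *;print(ticket.close_job())"
```

```text
the job is handed in; nothing more can be done
None
```

The job is handed in, and no pass or fail came back: all four pendants are in the bowl, the cap is back and measures as locked after a second try (the first left it about 3 mm low), and the round, square and long keys were each pressed down in that order.

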